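# Make up a gift set: pile the tins, fill the sweet dish

## Task

Make up the gift set: stack all the flat gift tins into one neat, square pile in the middle of the dark wooden board, lying flat, with their edges flush and their long sides along the board's long side, and pour all the sweets from the scoop into the blue dish. Stand the emptied scoop upright on the middle of its cork mat again, and leave the candles and the tape dispenser alone.

Things in the scene. Friction and masses are not known exactly. Their poses are not given: they have to be found in the camera images.
- board: fixed dark wooden gift board, 140 mm long (its x) by 106 mm (its y) by 5 mm high; origin at the centre of its underside, so its top is 5 mm above the table
- mat: fixed cork mat, 140 x 100 mm, 3 mm thick, where the scoop stands; origin at the centre of its underside
- dish: loose round blue ceramic dish, 400 g, 50 mm high, outer radius 62 mm at the foot and 72 mm at the rim, wall 4 mm, floor 6 mm thick; origin at the centre of its underside
- scoop: aluminium scoop, 160 g, an open tray, upright (z up): 74 mm wide (y), floor 4 mm thick from x = -42 to +46 mm, back wall at +46 and side walls 42 mm high, mouth at -x behind a ramp rising 20 degrees to the lip; a black bridge handle crosses it. Sweets inside roll out over the lip once the mouth is tipped down 30 to 45 degrees. Origin: centre of the underside, straight below the handle
- scoop_lip (a point): middle of the upper edge of the scoop's pouring lip, at (-70, 0, 14) mm in the scoop's frame
- scoop_handle (a point): centre of the scoop's black handle bar, at (0, 0, 106) mm in the scoop's frame; the bar is 16 mm thick (scoop x), 24 mm high and 74 mm long (scoop y) between two posts; pinch it from above across its 16 mm
- tin0: loose flat yellow gift tin with a round white-rimmed spot on its lid, 100 mm long (x) by 66 mm wide (y) by 20 mm high, about 90 g; may be absent; origin at the centre of its underside, z up
- tin1: loose flat purple gift tin with a round white-rimmed spot on its lid, 100 mm long (x) by 66 mm wide (y) by 20 mm high, about 90 g; may be absent; origin at the centre of its underside, z up
- tin2: loose flat light blue gift tin with a round white-rimmed spot on its lid, 100 mm long (x) by 66 mm wide (y) by 20 mm high, about 90 g; may be absent; origin at the centre of its underside, z up
- tin3: loose flat pink gift tin with a round white-rimmed spot on its lid, 100 mm long (x) by 66 mm wide (y) by 20 mm high, about 90 g; may be absent; origin at the centre of its underside, z up
- tin4: loose flat green gift tin with a round white-rimmed spot on its lid, 100 mm long (x) by 66 mm wide (y) by 20 mm high, about 90 g; may be absent; origin at the centre of its underside, z up
- sweet0_center (a point): centre of a foil-wrapped round sweet, a ball of 24 mm diameter, about 12 g, in the scoop at the start
- sweet1_center (a point): centre of a foil-wrapped round sweet, a ball of 24 mm diameter, about 12 g, in the scoop at the start
- sweet2_center (a point): centre of a foil-wrapped round sweet, a ball of 24 mm diameter, about 12 g, in the scoop at the start
- sweet3_center (a point): centre of a foil-wrapped round sweet, a ball of 24 mm diameter, about 12 g, in the scoop at the start
- sweet4_center (a point): centre of a foil-wrapped round sweet, a ball of 24 mm diameter, about 12 g, in the scoop at the start
- sweet5_center (a point): centre of a foil-wrapped round sweet, a ball of 24 mm diameter, about 12 g, in the scoop at the start
- candle0: bystander to be left alone: loose candle in an aluminium tin, 52 mm diameter, 22 mm high; origin at the centre of its underside
- candle1: bystander to be left alone: loose candle in an aluminium tin, 52 mm diameter, 22 mm high; origin at the centre of its underside
- tape_dispenser: bystander to be left alone: loose black desk tape dispenser, 130 x 56 mm, about 85 mm high; origin at the centre of its underside

How it is judged:
By the outcome, as a careful person would: the job done as asked, in the order asked, and still so for the second after the job is handed in, with the robot touching nothing.
Of tin0, tin1, tin2, tin3, tin4 only 3 to 5 are there at a start; the rules pass over those that are not, and their reading is None.
At some moment in a run one of tin0, tin1, tin2, tin3, tin4, dish may be knocked a few centimetres aside while the robot is not near it.
It also fails if it takes over 210 s, if anything falls off the work surface, if the arm or the gripper's body presses on something with over 40 N, if the wrist force passes 120 N, or if a joint passes its speed limit or range.

## Robot

A 6-joint arm with a two-finger parallel gripper is mounted at the origin on the work surface. World frame = base frame: x ahead of the robot, y to its left, z up, the work surface at z = 0. Lengths are in m, angles in rad, forces in N, time in s.
With the tool pointing down it reaches from about 0.35 to 0.775 m from the base axis. Payload 7.3 kg.
Tool frame: the origin (TCP) lies on the centre line of the jaws, within the pads' length; the fingertips stand 25 mm ahead of it and the grasp point (between the pads) lies 6 mm ahead of it; z points along the fingers, y is the direction in which the jaws open and shut (so a half turn about z gives the same grasp; the last joint's range is limited). The gripper opens to 92 mm and grips with 3 to 60 N. Pads are 19 mm wide; open, the fingers measure 130 mm over their backs; the gripper's body (75 mm by 190 mm) begins 47 mm behind the grasp point.
Start: joints at [1.091, 0.342, 1.524, -0, 1.275, -0.146], TCP at [0.172, 0.496, 0.252] pointing down, gripper open.
Joint ranges: [-2.53, 2.53], [-0.77, 2.02], [0.04, 2.7], [-1, 4.14], [0.28, 2.66], [-3.11, 3.11]. Speed limits (rad/s): [2.57, 2.57, 3.14, 3.14, 3.14, 3.14].

## Interface

Orientations are given as [roll, pitch, yaw] about the fixed x, y, z axes, in that order (R = Rz(yaw) Ry(pitch) Rx(roll)).
In Python, from cell import telemetry, read_camera, workorder gives the robot as it stands.
- The arm moves only by the shell command python3 -m creep 'ROWS' [FORCE]. ROWS is JSON, one flat list of numbers, 5 for each row, row after row: the opening, from 0 (shut) to 1 (fully open), then the shift along the world's x, y, z in m, then the turn about the world's z in rad. A call has 1 to 12 rows; each row shifts and turns the pose as measured when the row begins; what a row does not reach is not made up. A row lasts 1/8 s, in which the tool goes at most 62.5 mm and 10.7 degrees, less where a joint would pass 70% of its speed; a pose out of reach is approached as far as the arm can. A call is refused whole if a number of a shift passes 0.0625 or a number of a turn 0.188, either way. A call with a gripper value outside its range is refused whole. The fingers move at their own pace and stop on an object; FORCE is the grip in N (left out, the last holds). Time passes only in rows, so rows that do not move let the fingers close. It gives the time, the measured TCP pose, the force and the opening at its end, in the units of the state.
- telemetry.observe(): the state, without advancing time (a new reading comes with each control period).
- read_camera(name): name is "side" or "top" or "wrist"; returns a dict with "image" (480x640x3 uint8, red, green, blue), "fovy" (degrees; the focal length in pixels is half the picture's height over the tangent of half this angle, whatever the lens; pixels are square), "cx", "cy" (the principal point, pixels), "R" (3x3) and "t" (3): a world point X has camera coordinates R X + t. Camera axes: x right, y down, z forward; pixel columns grow to the right and rows downward; lengths in m; the calibration is good to about 2 mm. A picture is of the moment at which its call begins. There is no depth.
- workorder.hand_in(): hands the job in, once; it reports no verdict.
The state is a dict: "time": time; "qpos": joint angles; "qvel": joint speeds; "joint_efforts": joint torques, N m; "tool_pos": TCP position; "tool_rot": TCP orientation; "contact_force": force on the tool from outside, world axes, zero at the start; "torque": the same for the moment, N m; "opening": finger opening in m.
Only numpy, scipy, OpenCV 4.12 (cv2) and the standard library are available. Lean on these libraries where they do the work, as an engineer would, in place of code of your own. Each camera call takes 0.05 s, during which the arm holds its last target.

## Working session

There is one attempt and no reset: what is moved stays moved. The work goes in short steps, Python scripts to look and compute and a shell command to move; the robot and the scene stay as the last step left them, time stands still between calls to the robot, and variables do not carry over. Pictures are saved under pics/ and viewed, and the job is handed in when it is done.

```bash
ls; mkdir -p pics; cat > h.py <<'E'
import cv2,numpy as np
from cell import telemetry, read_camera, workorder
def snap(cam,name,crop=None,scale=1):
    d=read_camera(cam); im=d['image'][:,:,::-1].copy()
    np.savez('last_%s.npz'%cam,**{k:np.array(v) for k,v in d.items()})
    if crop: im=im[crop[1]:crop[3],crop[0]:crop[2]]
    im=cv2.resize(im,None,fx=scale,fy=scale,interpolation=cv2.INTER_CUBIC)
    cv2.imwrite('pics/%s.png'%name,im); return d
def crop(cam,name,c,scale):
    d=np.load('last_%s.npz'%cam); im=d['image'][c[1]:c[3],c[0]:c[2],::-1].copy()
    cv2.imwrite('pics/%s.png'%name,cv2.resize(im,None,fx=scale,fy=scale,interpolation=cv2.INTER_CUBIC))
def w(cam,u,v,z):
    d=np.load('last_%s.npz'%cam); f=240/np.tan(np.radians(float(d['fovy'])/2))
    R=d['R'];t=d['t'];r=R.T@np.array([(u-d['cx'])/f,(v-d['cy'])/f,1]);c=-R.T@t
    return c+r*(z-c[2])/r[2]
def p(cam,X):
    d=np.load('last_%s.npz'%cam); f=240/np.tan(np.radians(float(d['fovy'])/2))
    x=d['R']@np.array(X)+d['t'];return x[:2]/x[2]*f+np.array([d['cx'],d['cy']])
E
python3 - <<'E'
from h import *
for c in ['side','top','wrist']:
    d=snap(c,c+'0'); print(c,d['fovy'],d['cx'],d['cy'],-d['R'].T@d['t'])
print(telemetry.observe())
E
```

```text
pics
side 53.94890327544831 311.27355828586445 238.59984398482806 [ 0.18465251 -0.50321065  0.79709918]
top 54.00819854890894 311.1559020990975 240.49276450289963 [0.36618124 0.06733578 1.33205453]
wrist 69.76921173225581 315.43830695885856 241.19386707724013 [0.09455721 0.52430993 0.38380106]
{'time': 0.15, 'qpos': array([ 1.09100009e+00,  3.42558488e-01,  1.52476786e+00, -3.33931421e-05,
        1.27539055e+00, -1.46031838e-01]), 'qvel': array([ 0.0004298 , -0.00219495, -0.00259916, -0.00048412,  0.00202879,
       -0.00025402]), 'joint_efforts': array([ 1.64586494e-03, -4.31467867e+01, -2.44355071e+01,  7.17135938e-02,
        5.37421822e-02, -1.07347569e-04]), 'tool_pos': array([0.17187235, 0.49579178, 0.25121715]), 'tool_rot': array([-3.14047573e+00, -1.31996381e-04,  2.80783792e+00]), 'contact_force': array([ 0.72617905, -0.0915819 , -0.31327275]), 'torque': array([-0.01400579, -0.02632945, -0.02585411]), 'opening': 0.091831654184833}
```

View pics/top0.png

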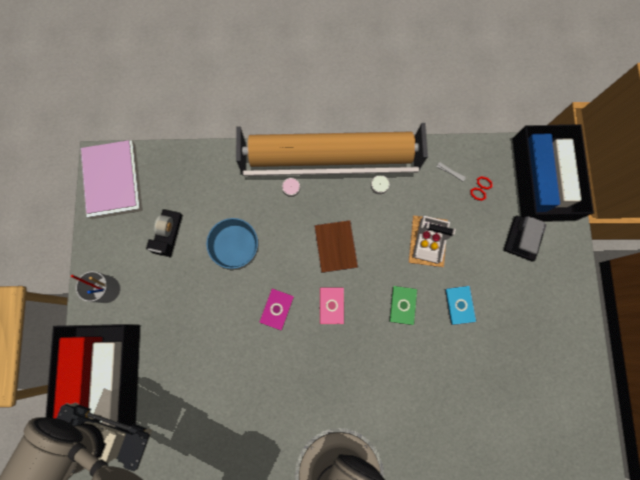

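View pics/side0.png

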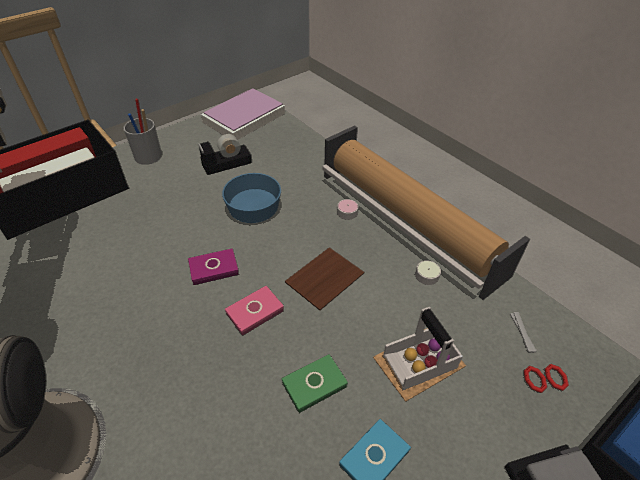

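View pics/wrist0.png

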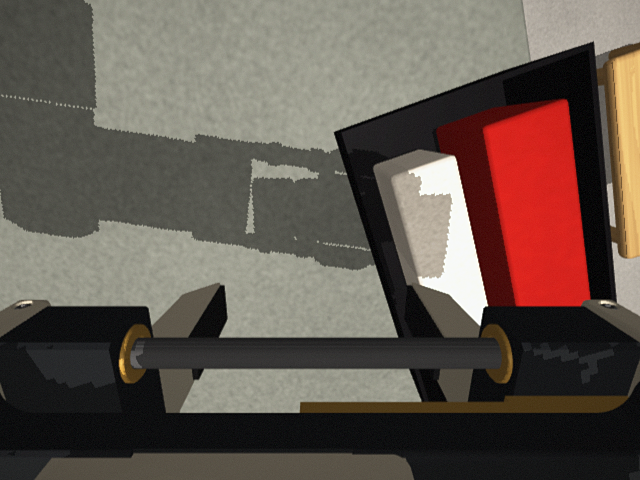

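```bash
python3 - <<'E'
from h import *
crop('top','t1',(200,190,500,340),2.6)
crop('side','s1',(360,290,480,410),5)
for n,u,v,z in [('purple',277,309,.02),('pink',332,305,.02),('green',404,305,.02),('blue',461,305,.02),('board',336,246,.005),('dish',232,244,.05),('mat',430,240,.003),('tape',165,232,.04),('c0',291,187,.02),('c1',381,184,.02)]:
    X=w('top',u,v,z);print(n,X.round(3),np.hypot(X[0],X[1]).round(3))
E
```

```text
purple [0.432 0.159 0.02 ] 0.46
pink [0.44  0.007 0.02 ] 0.44
green [ 0.435 -0.193  0.02 ] 0.476
blue [ 0.432 -0.35   0.02 ] 0.556
board [ 0.608 -0.011  0.005] 0.608
dish [0.612 0.28  0.05 ] 0.673
mat [ 0.62  -0.282  0.003] 0.681
tape [0.652 0.469 0.04 ] 0.804
c0 [0.782 0.115 0.02 ] 0.791
c1 [ 0.786 -0.147  0.02 ] 0.799
```

View pics/t1.png

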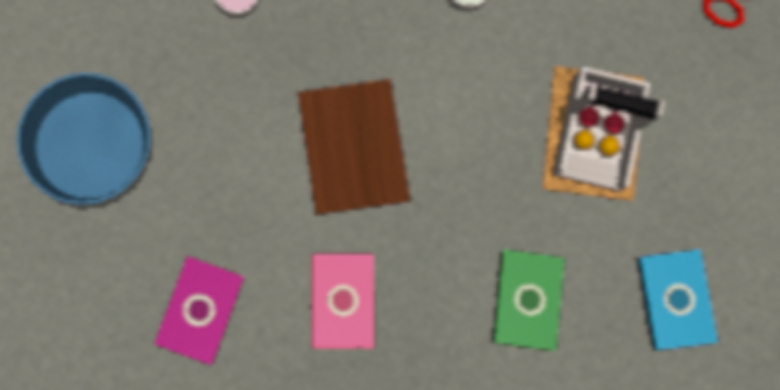

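View pics/s1.png

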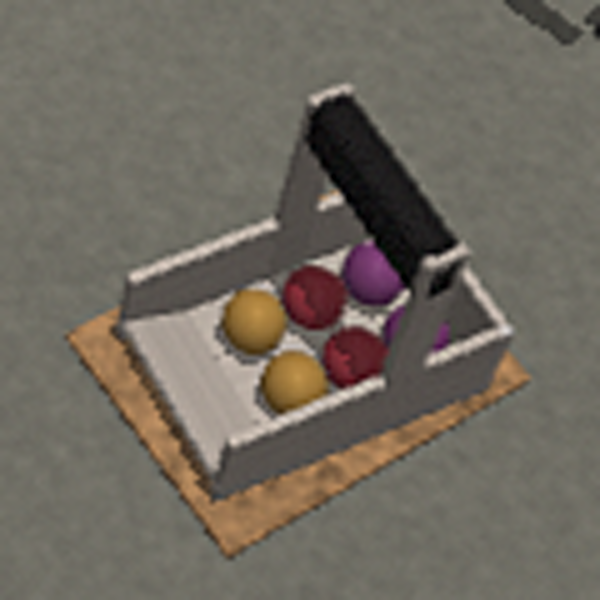

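```bash
python3 -m creep '[1,0.032,-0.045,0,0.028, 1,0.032,-0.045,0,0.028, 1,0.032,-0.045,0,0.028, 1,0.032,-0.045,0,0.028, 1,0.032,-0.045,0,0.028, 1,0.032,-0.045,0,0.028, 1,0.032,-0.045,0,0.028, 1,0.032,-0.045,0,0.028, 1,0.032,-0.045,0,0.028, 1,0.032,-0.045,0,0.028, 1,0.032,-0.04,0,0.028, 1,0,0,0,0]' 20
python3 - <<'E'
from h import *
d=snap('wrist','w1'); s=telemetry.observe(); print(s['tool_pos'],s['tool_rot'],s['qpos'],-d['R'].T@d['t'],d['R'])
E
```

```text
time: 1.65
tool_pos: [0.531, -0.0118, 0.2487]
tool_rot: [-3.141, -0.001, 3.129]
contact_force: [-1.0, 0.2, -0.4]
opening: 0.0916
[ 0.5299098  -0.01033513  0.24865068] [-3.14123805e+00 -2.07603504e-03  3.12984222e+00] [-1.63781536e-01  3.54780054e-01  1.51384394e+00 -6.95119684e-04
  1.27496712e+00 -1.72262448e+00] [ 0.44915635 -0.00954082  0.38140208] [[ 1.13829359e-02  9.99934915e-01 -7.70938682e-04]
 [ 9.51433716e-01 -1.05936027e-02  3.07671350e-01]
 [ 3.07643158e-01 -4.23570030e-03 -9.51492378e-01]]
```

View pics/w1.png

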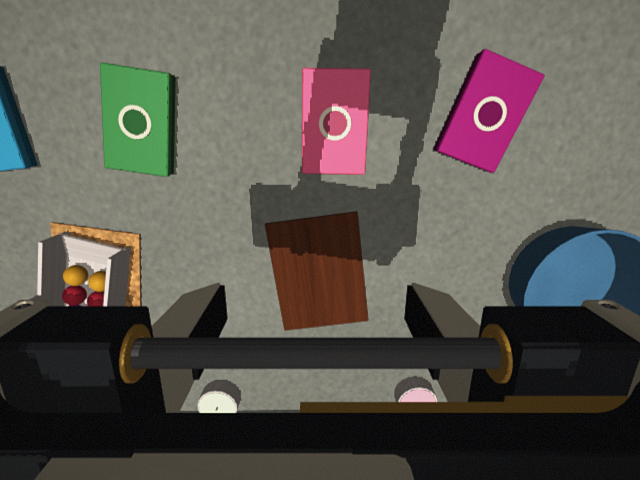

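```bash
python3 - <<'E'
from h import *
crop('wrist','w1a',(250,50,400,345),2)
crop('wrist','w1b',(420,30,560,190),4)
crop('wrist','w1c',(80,50,200,190),4)
E
```

```text
(no output)
```

View pics/w1a.png

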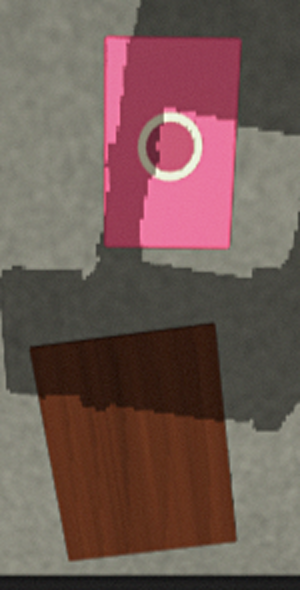

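View pics/w1b.png

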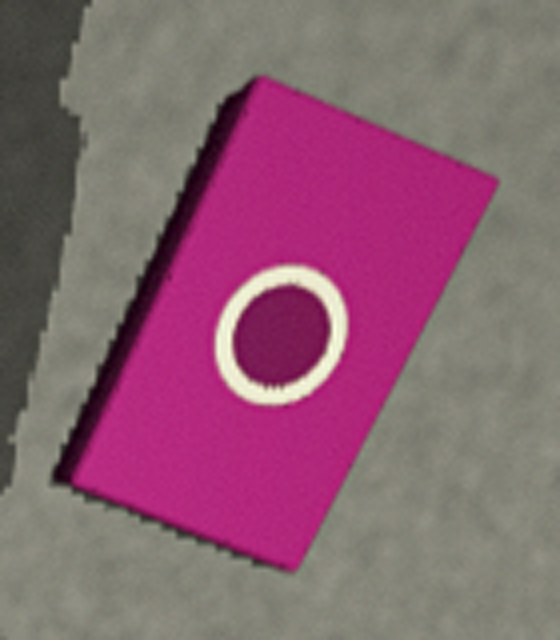

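View pics/w1c.png

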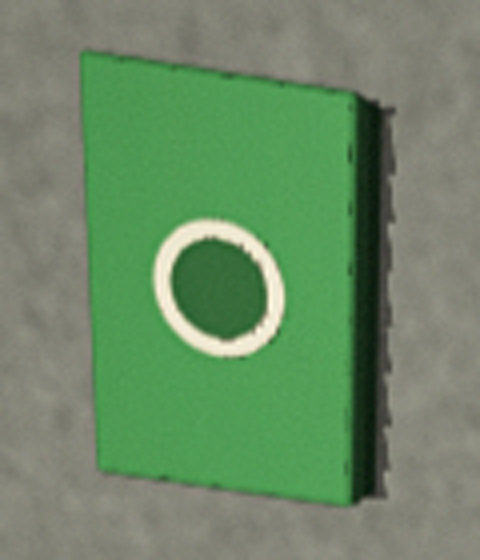

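```bash
cat >> h.py <<'E'
def rect(cam,px,z,L,W):
    "corners px in cyclic order, first edge short; returns centre,yaw,rms mm"
    P=np.array([w(cam,u,v,z)[:2] for u,v in px]); c=P.mean(0)
    d=(P[3]-P[0])+(P[2]-P[1]); yaw=np.arctan2(d[1],d[0]); yaw=(yaw+np.pi/2)%np.pi-np.pi/2
    e=(P[1]-P[0])
    print('c',c.round(4),'yaw',round(yaw,4),'len',np.round([np.linalg.norm(P[3]-P[0]),np.linalg.norm(P[2]-P[1]),np.linalg.norm(e),np.linalg.norm(P[2]-P[3])],4),'shortyaw',round(np.arctan2(e[1],e[0])%np.pi-np.pi/2,4))
    return c,yaw
E
python3 - <<'E'
from h import *
rect('wrist',[(302,68.5),(370.5,68.5),(365.5,174),(302,173.5)],.02,.1,.066)
rect('wrist',[(485.5,49),(544.5,75.25),(494.25,173),(438.75,150.75)],.02,.1,.066)
rect('wrist',[(100.5,63),(168.75,73),(168,176.25),(104.75,167)],.02,.1,.066)
rect('wrist',[(265.5,223.5),(357.5,211.5),(368.5,320.5),(285,330)],.005,.1,.066)
E
```

```text
c [0.4433 0.0096] yaw -0.019 len [0.0985 0.099  0.065  0.0659] shortyaw -0.0115
c [0.4364 0.1624] yaw -0.3589 len [0.098  0.0979 0.0637 0.064 ] shortyaw -0.3692
c [ 0.4398 -0.1882] yaw -0.1534 len [0.0977 0.0984 0.064  0.0647] shortyaw -0.146
c [ 0.6121 -0.0071] yaw 0.1222 len [0.1393 0.1396 0.1044 0.1049] shortyaw 0.122
```

```bash
python3 -m creep '[1,-0.043,0.01,0,0, 1,-0.043,0.01,0,0, 1,0,0,-0.05,0, 1,0,0,-0.05,0, 1,0,0,-0.04,0, 1,0,0,0,0]'
```

```text
time: 2.45
tool_pos: [0.4364, 0.0165, 0.1068]
tool_rot: [3.14, -0.001, 3.135]
contact_force: [-0.2, -0.0, 1.3]
opening: 0.0918
```

```bash
python3 -m creep '[1,0.007,-0.007,-0.03,-0.008, 1,0,0,0,0, 1,0,0,-0.025,0, 1,0,0,0,0]'
```

```text
time: 2.95
tool_pos: [0.4465, 0.0113, 0.0582]
tool_rot: [3.141, 0.009, 3.13]
contact_force: [0.4, 0.5, 0.1]
opening: 0.0921
```

```bash
for i in 1 2 3; do python3 -m creep '[1,0,0,0,0]' | head -3; done; cat > st.py <<'E'
from h import *
s=telemetry.observe();print(s['time'],s['tool_pos'].round(4),s['tool_rot'].round(4),s['contact_force'].round(1),round(s['opening'],4))
E
python3 st.py;python3 st.py
```

```text
time: 3.08
tool_pos: [0.4475, 0.0114, 0.0601]
tool_rot: [3.141, 0.011, 3.13]
time: 3.2
tool_pos: [0.4482, 0.0115, 0.0615]
tool_rot: [-3.141, 0.014, 3.13]
time: 3.32
tool_pos: [0.4486, 0.0115, 0.0623]
tool_rot: [-3.141, 0.015, 3.13]
3.325 [0.4486 0.0115 0.0623] [-3.1413  0.015   3.1304] [-0.1 -0.3 -1. ] 0.092
3.325 [0.4486 0.0115 0.0623] [-3.1413  0.015   3.1304] [-0.1 -0.3 -1. ] 0.092
```

```bash
python3 -m creep '[1,0,0,0,0,1,0,0,0,0,1,0,0,0,0,1,0,0,0,0]';python3 st.py;python3 -m creep '[1,0,0,-0.01,0,1,0,0,-0.01,0]';python3 st.py;python3 -m creep '[1,0,0,0,0,1,0,0,0,0]'; python3 st.py
```

```text
time: 3.82
tool_pos: [0.4486, 0.0114, 0.0627]
tool_rot: [-3.141, 0.015, 3.13]
contact_force: [0.3, 0.4, 0.3]
opening: 0.0919
3.825 [0.4486 0.0114 0.0627] [-3.1412  0.0153  3.1303] [0.3 0.4 0.3] 0.0919
time: 4.08
tool_pos: [0.449, 0.0114, 0.0419]
tool_rot: [-3.141, 0.017, 3.13]
contact_force: [-0.3, -0.0, -0.8]
opening: 0.0917
4.075 [0.449  0.0114 0.0419] [-3.1411  0.0165  3.1302] [-0.3 -0.  -0.8] 0.0917
time: 4.32
tool_pos: [0.4481, 0.0115, 0.0406]
tool_rot: [-3.141, 0.014, 3.13]
contact_force: [-0.4, 0.1, -0.5]
opening: 0.0918
4.325 [0.4481 0.0115 0.0406] [-3.1415  0.0136  3.1301] [-0.4  0.1 -0.5] 0.0918
```

```bash
python3 -m creep '[1,-0.005,-0.002,-0.006,0,1,0,0,-0.005,0, 1,0,0,0,0]'; python3 - <<'E'
from h import *
snap('wrist','w2')
E
```

```text
time: 4.7
tool_pos: [0.4428, 0.0093, 0.029]
tool_rot: [-3.141, 0.014, 3.13]
contact_force: [0.3, -0.1, 0.1]
opening: 0.092
```

View pics/w2.png

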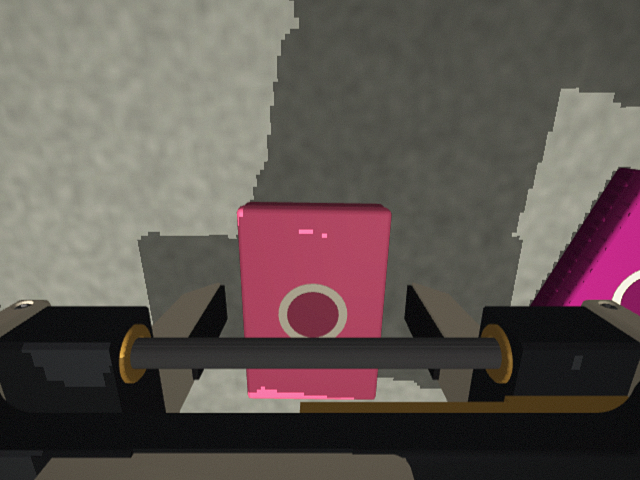

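```bash
python3 -m creep '[0.5,0,0,0,0,0.5,0,0,0,0,0.5,0,0,0,0,0.5,0,0,0,0]' 20; python3 - <<'E'
from h import *
snap('wrist','w3')
crop('wrist','w3a',(220,190,420,410),3)
E
```

```text
time: 5.25
tool_pos: [0.4433, 0.0093, 0.0294]
tool_rot: [-3.141, 0.015, 3.13]
contact_force: [0.8, -0.2, -0.0]
opening: 0.0657
```

View pics/w3a.png

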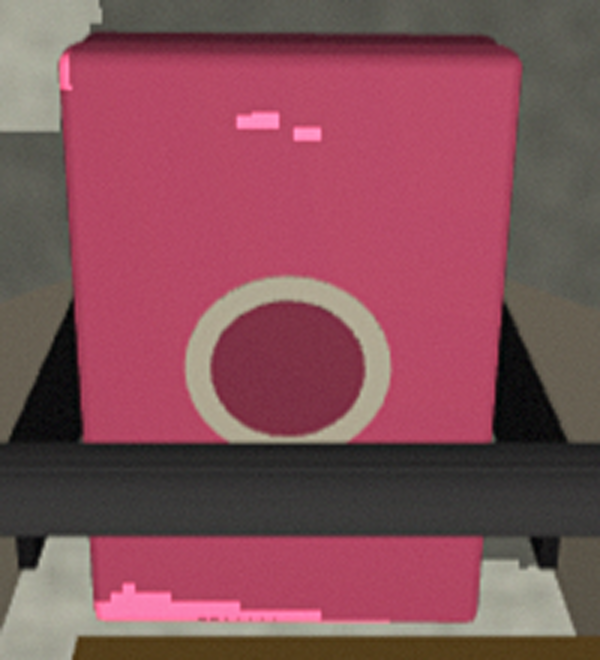

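```bash
python3 - <<'E'
from h import *
rect('wrist',[(240.5,206),(393.5,206),(379,397),(252.5,397)],.02,.1,.066)
E
python3 st.py
```

```text
c [0.4416 0.0109] yaw -0.015 len [0.0997 0.0997 0.0639 0.0647] shortyaw -0.01
5.3 [0.4432 0.0093 0.0294] [-3.1412  0.015   3.1303] [-0.  -0.7 -0.5] 0.0659
```

```bash
python3 -m creep '[0.5,0,0,0.025,0,0.5,0,0,0.025,0,0.5,0.03,-0.003,0,0.03, 0.5,0.03,-0.003,0,0.03, 0.5,0.03,-0.003,0,0.03, 0.5,0.03,-0.003,0,0.03,0.5,0.025,-0.003,0,0.01,0.5,0.01,0,0,0,0.5,0,0,0,0,0.5,0,0,0,0]'; python3 - <<'E'
from h import *
snap('wrist','w4')
crop('wrist','w4a',(200,180,440,410),3)
E
```

```text
time: 6.55
tool_pos: [0.5988, -0.0053, 0.0794]
tool_rot: [3.141, 0.008, -3.019]
contact_force: [0.0, -1.0, -1.1]
opening: 0.0658
```

View pics/w4.png

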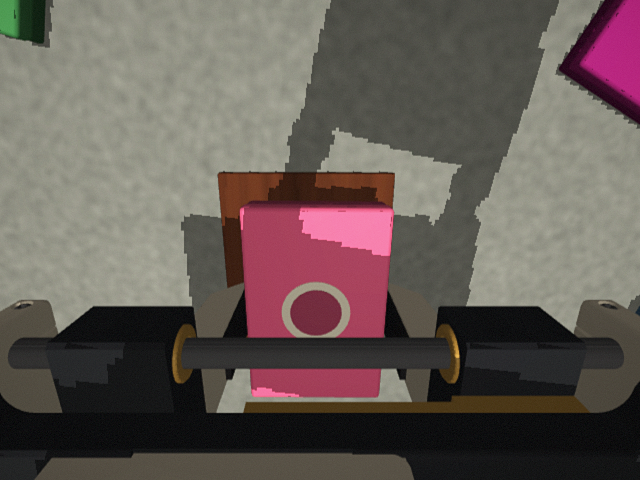

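```bash
python3 - <<'E'
from h import *
crop('wrist','w4b',(200,160,420,230),3.5)
a=w('wrist',219.5,172.5,.005)[:2];b=w('wrist',394,172.5,.005)[:2]
print(a,b,np.linalg.norm(a-b),np.arctan2((b-a)[1],(b-a)[0])-np.pi/2)
y=.122;print('board c',(a+b)/2+.07*np.array([np.cos(y),np.sin(y)]))
c,_=rect('wrist',[(241,206),(393.5,206),(380,397),(251,397)],.0704,.1,.066)
E
python3 st.py
```

```text
[ 0.54908321 -0.06772421] [0.53630127 0.03487521] 0.10339254992190941 0.12394241223833702
board c [ 0.61217194 -0.00790567]
c [ 0.5967 -0.0042] yaw 0.1168 len [0.099  0.099  0.0637 0.0656] shortyaw 0.1238
6.6 [ 0.5988 -0.0053  0.0794] [ 3.1406  0.008  -3.0188] [ 0.4  0.  -1.2] 0.0658
```

View pics/w4b.png

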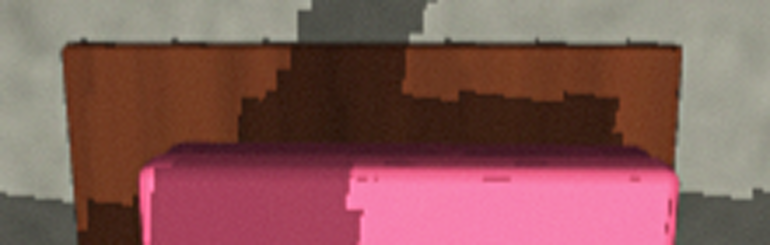

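```bash
python3 -m creep '[0.5,0.012,-0.003,0,0,0.5,0.003,0,-0.015,0,0.5,0,0,-0.014,0,0.5,0,0,-0.008,0,0.5,0,0,0,0]'; python3 st.py
```

```text
time: 7.22
tool_pos: [0.6131, -0.0083, 0.0389]
tool_rot: [3.14, 0.005, -3.019]
contact_force: [-0.4, 0.1, -0.4]
opening: 0.0658
7.225 [ 0.6131 -0.0083  0.0389] [ 3.1399  0.0054 -3.019 ] [-0.4  0.1 -0.4] 0.0658
```

```bash
python3 -m creep '[0.5,0,0,-0.003,0,0.5,0,0,-0.002,0,0.5,0,0,0,0]'; python3 st.py
```

```text
time: 7.6
tool_pos: [0.6134, -0.0083, 0.0349]
tool_rot: [3.14, 0.007, -3.019]
contact_force: [-0.7, 0.4, -1.7]
opening: 0.0656
7.6 [ 0.6134 -0.0083  0.0349] [ 3.1402  0.0065 -3.0189] [-0.7  0.4 -1.7] 0.0656
```

```bash
python3 -m creep '[1,0,0,0,0,1,0,0,0,0,1,0,0,0.02,0,1,0,0,0.05,0,1,0,0,0.06,0,1,-0.03,0,0.05,0,1,-0.03,0,0,0,1,0,0,0,0]'; python3 - <<'E'
from h import *
snap('wrist','w5');snap('top','t5')
crop('wrist','w5a',(220,100,420,330),2.6)
E
python3 st.py
```

```text
time: 8.6
tool_pos: [0.5519, -0.0083, 0.2208]
tool_rot: [3.141, 0.009, -3.019]
contact_force: [-1.1, -0.3, 0.1]
opening: 0.0919
8.7 [ 0.5538 -0.0086  0.2205] [ 3.1414  0.0107 -3.0189] [0.8 0.3 0. ] 0.0914
```

View pics/w5.png

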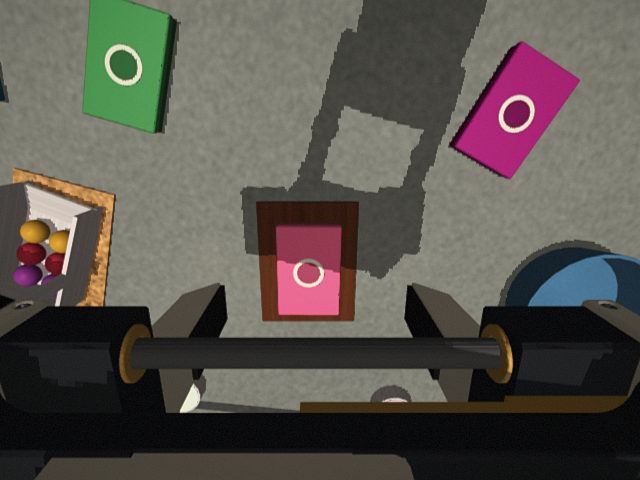

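View pics/w5a.png

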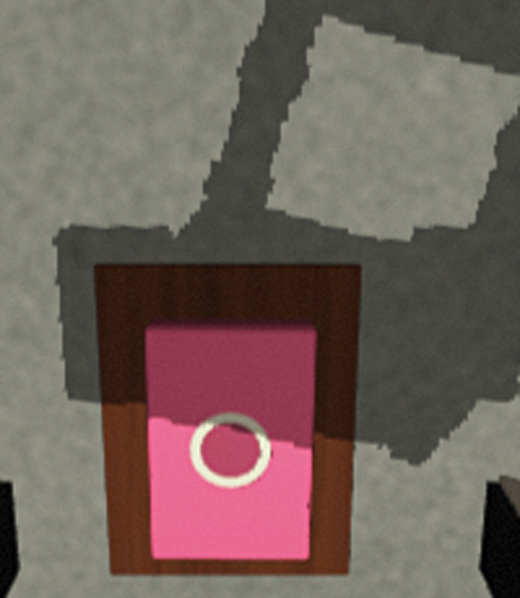

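```bash
python3 - <<'E'
from h import *
a,_=rect('wrist',[(256.5,201.9),(358.5,201.9),(354.2,321.2),(262.3,320.8)],.005,.1,.066)
b,_=rect('wrist',[(276.2,225.4),(341.5,226),(338.8,315),(278.1,315)],.025,.1,.066)
c,s=np.cos(.122),np.sin(.122);d=b-a;print('tin rel board in board frame',d@[c,s],d@[-s,c])
crop('wrist','w5b',(440,30,590,190),4)
E
```

```text
c [ 0.613  -0.0079] yaw 0.1229 len [0.1394 0.14   0.1047 0.1061] shortyaw 0.1239
c [ 0.6128 -0.0068] yaw 0.1135 len [0.1007 0.1    0.0646 0.0657] shortyaw 0.1143
tin rel board in board frame -2.7220341462333913e-05 0.0011716218739838806
```

View pics/w5b.png

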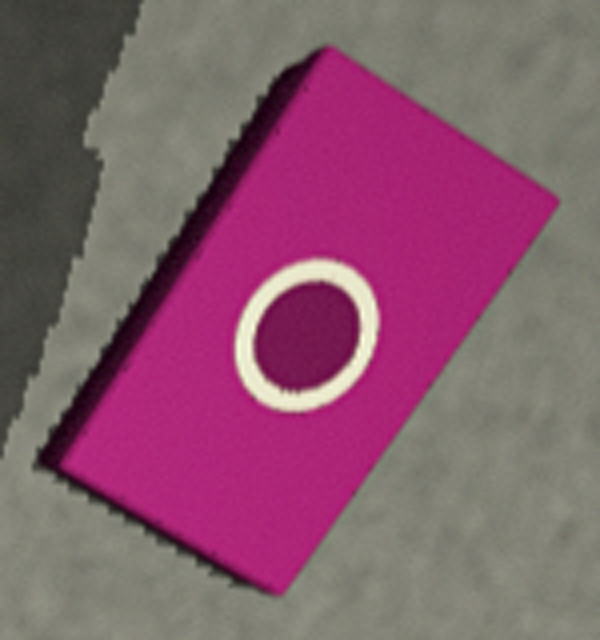

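View pics/t5.png

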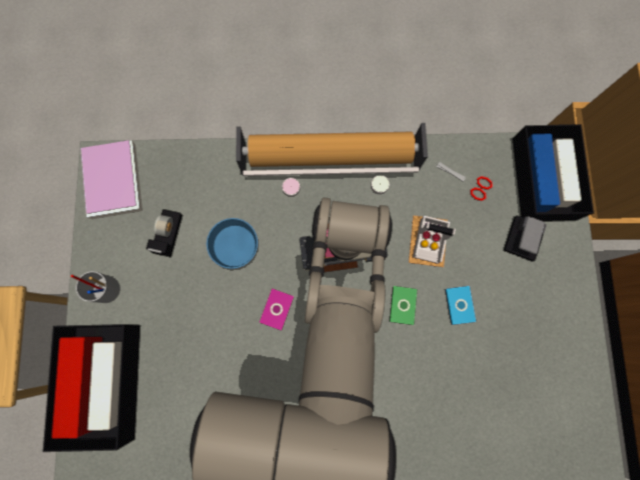

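```bash
python3 - <<'E'
from h import *
rect('wrist',[(522.5,41.5),(579.75,80.25),(510,179),(455,146.5)],.02,.1,.066)
E
```

```text
c [0.4369 0.1616] yaw -0.3665 len [0.0983 0.098  0.0638 0.0643] shortyaw -0.3682
```

```bash
python3 -m creep '[1,-0.02,0.03,0,-0.08, 1,-0.02,0.03,0,-0.08, 1,-0.02,0.03,-0.02,-0.08, 1,-0.02,0.03,-0.03,-0.08, 1,-0.02,0.03,-0.03,-0.08,1,-0.01,0.015,-0.03,-0.06,1,-0.005,0.005,-0.02,-0.025,1,0,0,-0.01,0, 1,0,0,0,0]'; python3 st.py
```

```text
time: 9.82
tool_pos: [0.4429, 0.1668, 0.0711]
tool_rot: [-3.14, 0.01, 2.763]
contact_force: [1.1, -0.7, -0.5]
opening: 0.0918
9.825 [0.4429 0.1668 0.0711] [-3.14    0.0102  2.7627] [ 1.1 -0.7 -0.5] 0.0918
```

```bash
python3 -m creep '[1,-0.006,-0.005,-0.01,0.016, 1,0,0,-0.012,0, 1,0,0,0,0]'; python3 -m creep '[1,0,0,-0.01,0, 1,0,0,-0.006,0, 1,0,0,0,0]'; python3 st.py;  python3 - <<'E'
from h import *
snap('wrist','w6')
E
```

```text
time: 10.2
tool_pos: [0.4383, 0.1608, 0.0487]
tool_rot: [-3.141, 0.013, 2.779]
contact_force: [0.4, 0.1, 0.8]
opening: 0.0919
time: 10.58
tool_pos: [0.4388, 0.1607, 0.0319]
tool_rot: [3.141, 0.013, 2.779]
contact_force: [-0.3, -0.3, 0.4]
opening: 0.0915
10.575 [0.4388 0.1607 0.0319] [3.1413 0.0134 2.7786] [-0.3 -0.3  0.4] 0.0915
```

View pics/w6.png

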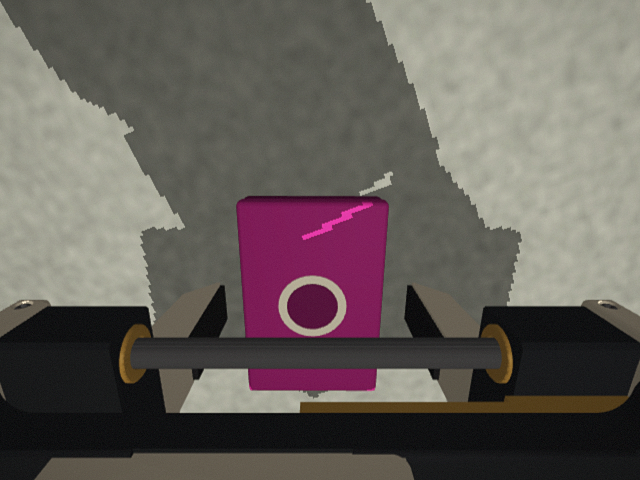

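```bash
python3 -m creep '[1,-0.0025,0.001,-0.003,0, 1,0,0,0,0,0.5,0,0,0,0,0.5,0,0,0,0,0.5,0,0,0,0,0.5,0,0,0,0]' 20; python3 st.py;  python3 - <<'E'
from h import *
snap('wrist','w7')
crop('wrist','w7a',(220,190,420,410),3)
E
```

```text
time: 11.38
tool_pos: [0.4366, 0.162, 0.0295]
tool_rot: [3.14, 0.015, 2.779]
contact_force: [-0.1, 0.9, -1.5]
opening: 0.066
11.375 [0.4366 0.162  0.0295] [3.1405 0.0147 2.7788] [-0.1  0.9 -1.5] 0.066
```

View pics/w7a.png

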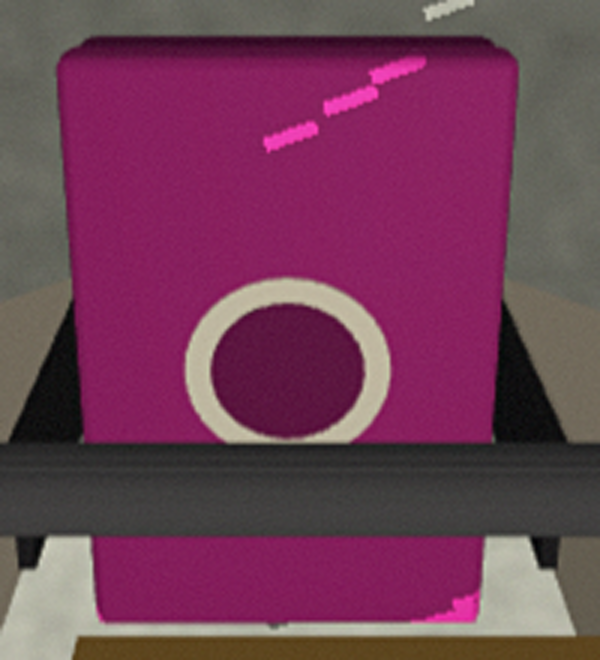

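```bash
python3 -m creep '[0.5,0,0,0.025,0,0.5,0,0,0.03,0,0.5,0.03,-0.03,0,0.08, 0.5,0.03,-0.03,0,0.08, 0.5,0.03,-0.03,0,0.08, 0.5,0.03,-0.03,0,0.08,0.5,0.025,-0.025,0,0.08,0.5,0.01,-0.01,0,0.05,0.5,0,0,0,0,0.5,0,0,0,0]'; python3 st.py
```

```text
time: 12.68
tool_pos: [0.5934, 0.002, 0.0846]
tool_rot: [-3.142, 0.011, -3.04]
contact_force: [-0.0, -0.0, -1.8]
opening: 0.0658
12.675 [0.5934 0.002  0.0846] [-3.1415  0.0108 -3.0398] [-0.  -0.  -1.8] 0.0658
```

```bash
python3 -m creep '[0.5,0.012,-0.006,0,0.015,0.5,0.006,-0.003,-0.003,0.005,0.5,0.002,-0.001,-0.006,0,0.5,0,0,0,0]'; python3 st.py
```

```text
time: 13.18
tool_pos: [0.6139, -0.007, 0.0749]
tool_rot: [3.141, 0.01, -3.018]
contact_force: [-0.2, 0.5, -1.6]
opening: 0.0659
13.175 [ 0.6139 -0.007   0.0749] [ 3.1413  0.01   -3.0175] [-0.2  0.5 -1.6] 0.0659
```

```bash
python3 -m creep '[0.5,-0.001,-0.0013,-0.008,-0.0014,0.5,0,0,-0.007,0,0.5,0,0,0,0]'; python3 st.py
```

```text
time: 13.55
tool_pos: [0.6122, -0.0082, 0.0584]
tool_rot: [3.141, 0.009, -3.019]
contact_force: [-0.2, -0.1, -0.4]
opening: 0.0656
13.55 [ 0.6122 -0.0082  0.0584] [ 3.141   0.0088 -3.0189] [-0.2 -0.1 -0.4] 0.0656
```

```bash
python3 -m creep '[0.5,0.001,0,-0.002,0,0.5,0,0,-0.0015,0,0.5,0,0,0,0]'; python3 st.py;  python3 - <<'E'
from h import *
snap('wrist','w8')
crop('wrist','w8a',(200,160,440,410),2.4)
E
```

```text
time: 13.92
tool_pos: [0.6134, -0.0081, 0.0549]
tool_rot: [3.141, 0.009, -3.019]
contact_force: [0.8, 0.2, -0.7]
opening: 0.0662
13.925 [ 0.6134 -0.0081  0.0549] [ 3.1411  0.0094 -3.0189] [ 0.8  0.2 -0.7] 0.0662
```

View pics/w8a.png

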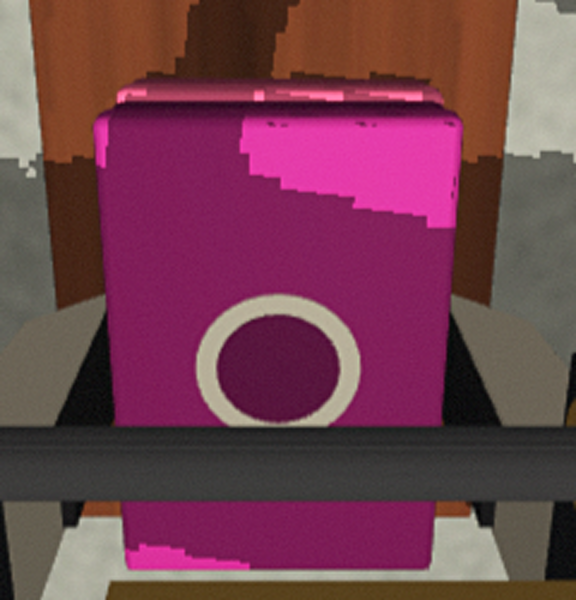

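```bash
python3 - <<'E'
from h import *
for l,r,v,z in [(248.75,383.75,196,.025),(240.4,392,206.5,.045)]:
    a=w('wrist',l,v,z);b=w('wrist',r,v,z);m=(a+b)/2;c,s=np.cos(.1226),np.sin(.1226)
    print(m,m[:2]@[c,s],m[:2]@[-s,c],np.linalg.norm(a-b))
E
```

```text
[ 0.56212501 -0.01319703  0.025     ] 0.5562918085541709 -0.0818419822222858 0.0641150020955244
[ 0.56268841 -0.01320241  0.045     ] 0.5568503264710902 -0.0819162218649212 0.0637245994831798
```

```bash
python3 -m creep '[1,0,0,0,0,1,0,0,0,0,1,0,0,0.02,0,1,0,0,0.05,0,1,-0.01,-0.02,0.05,-0.05,1,-0.02,-0.04,0.04,-0.05,1,-0.02,-0.05,0,-0.05,1,-0.02,-0.05,0,-0.05,1,-0.01,-0.03,0,-0.05,1,0,0,0,-0.02,1,0,0,0,0]'; python3 - <<'E'
from h import *
snap('wrist','w9')
E
python3 st.py
```

```text
time: 15.35
tool_pos: [0.5308, -0.2028, 0.2228]
tool_rot: [-3.14, 0.016, 2.988]
contact_force: [-0.1, -0.4, 0.6]
opening: 0.0921
15.4 [ 0.5309 -0.2027  0.2228] [-3.1396  0.0156  2.9884] [ 0.4 -0.4  0.4] 0.0918
```

View pics/w9.png

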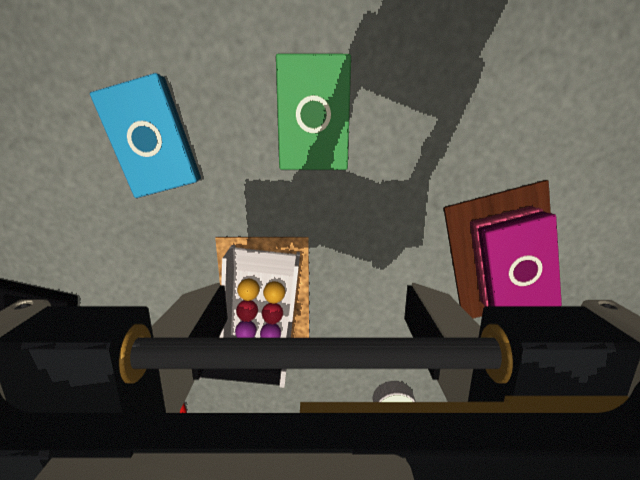

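```bash
python3 - <<'E'
from h import *
crop('wrist','w9a',(260,40,370,180),4)
crop('wrist','w9b',(80,60,210,210),4)
crop('wrist','w9c',(190,225,330,395),3.5)
E
```

```text
(no output)
```

View pics/w9a.png

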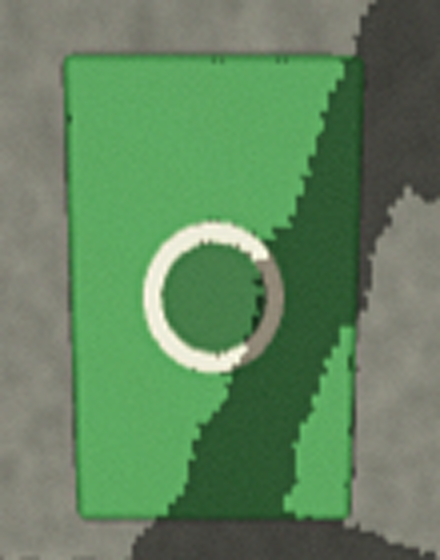

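View pics/w9b.png

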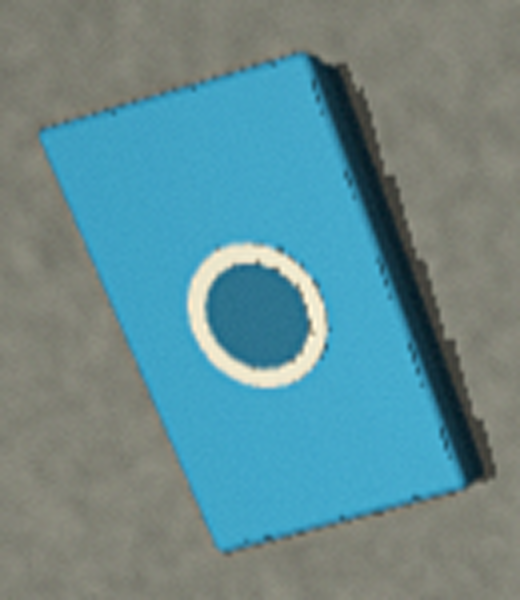

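View pics/w9c.png

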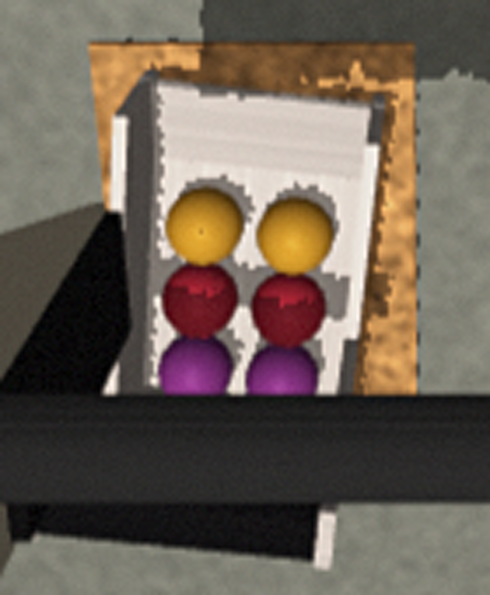

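```bash
python3 - <<'E'
from h import *
rect('wrist',[(276.25,54.25),(350.5,54.25),(347.5,169.5),(280,169.25)],.02,.1,.066)
rect('wrist',[(90.5,92.75),(157,73.25),(197,182),(136,198)],.02,.1,.066)
E
```

```text
c [ 0.44   -0.1893] yaw -0.1509 len [0.0982 0.0984 0.0642 0.0646] shortyaw -0.1528
c [ 0.4373 -0.3471] yaw 0.0996 len [0.0986 0.0986 0.0639 0.0638] shortyaw 0.0972
```

```bash
python3 -m creep '[1,-0.03,0.004,-0.03,0, 1,-0.03,0.004,-0.04,0, 1,-0.02,0.003,-0.04,0, 1,-0.01,0,-0.03,0,1,0,0,-0.01,0,1,0,0,0,0,1,0,0,0,0]'; python3 st.py
```

```text
time: 16.27
tool_pos: [0.4435, -0.1855, 0.0716]
tool_rot: [-3.138, 0.023, 3.002]
contact_force: [0.7, -0.1, -0.1]
opening: 0.092
16.275 [ 0.4435 -0.1855  0.0716] [-3.1381  0.0228  3.0024] [ 0.7 -0.1 -0.1] 0.092
```

```bash
python3 -m creep '[1,-0.004,-0.0035,-0.01,-0.0115, 1,0,0,-0.014,0, 1,0,0,-0.01,0,1,0,0,-0.005,0,1,0,0,0,0]'; python3 st.py;  python3 - <<'E'
from h import *
snap('wrist','w10')
E
```

```text
time: 16.9
tool_pos: [0.4405, -0.1899, 0.031]
tool_rot: [-3.137, 0.026, 2.99]
contact_force: [0.9, 0.0, 0.8]
opening: 0.0917
16.9 [ 0.4405 -0.1899  0.031 ] [-3.1369  0.0255  2.9903] [0.9 0.  0.8] 0.0917
```

View pics/w10.png

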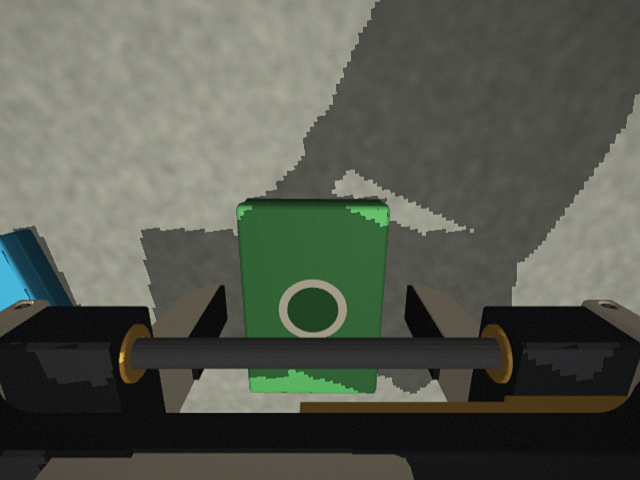

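```bash
python3 -m creep '[1,-0.0015,0,-0.002,0, 1,0,0,0,0,0.5,0,0,0,0,0.5,0,0,0,0,0.5,0,0,0,0,0.5,0,0,0,0]' 20; python3 st.py;  python3 - <<'E'
from h import *
snap('wrist','w11')
crop('wrist','w11a',(220,190,420,410),3)
E
```

```text
time: 17.7
tool_pos: [0.4395, -0.1903, 0.03]
tool_rot: [-3.136, 0.028, 2.99]
contact_force: [0.1, 0.0, -0.3]
opening: 0.0659
17.7 [ 0.4395 -0.1903  0.03  ] [-3.1359  0.0277  2.9904] [ 0.1  0.  -0.3] 0.0659
```

View pics/w11a.png

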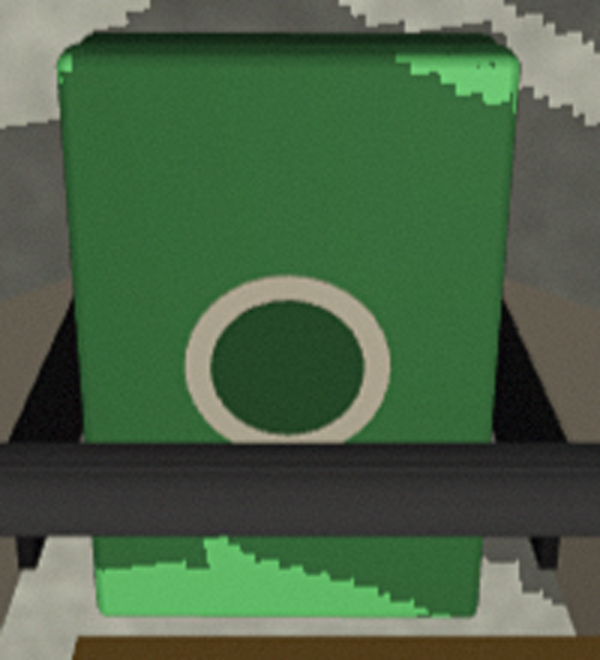

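```bash
python3 -m creep '[0.5,0,0,0.03,0,0.5,0,0,0.035,0,0.5,0.03,0.03,0,0.05, 0.5,0.03,0.03,0,0.05, 0.5,0.03,0.03,0,0.05, 0.5,0.03,0.03,0,0.05,0.5,0.025,0.03,0,0.04,0.5,0.015,0.015,0,0.02,0.5,0.005,0.01,0,0,0.5,0,0,0,0,0.5,0,0,0,0]'; python3 st.py
```

```text
time: 19.12
tool_pos: [0.6062, -0.0095, 0.0949]
tool_rot: [-3.137, 0.022, -3.028]
contact_force: [0.6, 0.2, -1.0]
opening: 0.0657
19.125 [ 0.6062 -0.0095  0.0949] [-3.1373  0.022  -3.0276] [ 0.6  0.2 -1. ] 0.0657
```

```bash
python3 -m creep '[0.5,0.006,0.001,-0.003,0.008,0.5,0.001,0,-0.007,0.001,0.5,0,0,-0.004,0,0.5,0,0,0,0]'; python3 st.py
```

```text
time: 19.62
tool_pos: [0.6127, -0.0103, 0.0797]
tool_rot: [-3.137, 0.021, -3.021]
contact_force: [-0.1, 0.5, -0.9]
opening: 0.0657
19.625 [ 0.6127 -0.0103  0.0797] [-3.1373  0.021  -3.0208] [-0.1  0.5 -0.9] 0.0657
```

```bash
python3 -m creep '[0.5,0.0007,0.002,-0.0015,0.002,0.5,0,0,0,0]'; python3 st.py
```

```text
time: 19.88
tool_pos: [0.6134, -0.0083, 0.0781]
tool_rot: [-3.137, 0.021, -3.019]
contact_force: [-0.4, 0.3, -1.3]
opening: 0.0658
19.875 [ 0.6134 -0.0083  0.0781] [-3.1373  0.021  -3.0188] [-0.4  0.3 -1.3] 0.0658
```

```bash
python3 -m creep '[0.5,0,0,-0.002,0,0.5,0,0,-0.001,0,0.5,0,0,0,0]'; python3 st.py;  python3 - <<'E'
from h import *
snap('wrist','w12')
crop('wrist','w12a',(200,160,440,410),2.4)
E
```

```text
time: 20.25
tool_pos: [0.6136, -0.0081, 0.0753]
tool_rot: [-3.137, 0.021, -3.019]
contact_force: [0.3, 0.2, -0.0]
opening: 0.0655
20.25 [ 0.6136 -0.0081  0.0753] [-3.1371  0.0215 -3.0185] [ 0.3  0.2 -0. ] 0.0655
```

View pics/w12a.png

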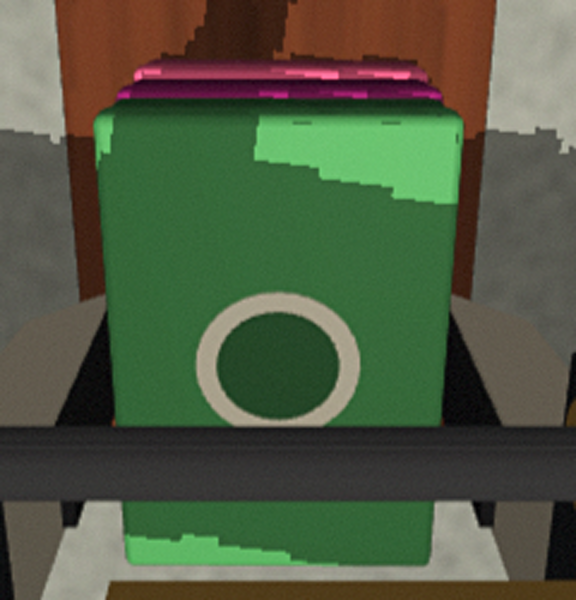

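```bash
python3 -m creep '[1,0,0,0,0,1,0,0,0,0,1,0,0,0.02,0,1,0,0,0.05,0,1,-0.01,-0.03,0.05,0.02,1,-0.02,-0.05,0.03,0.03,1,-0.02,-0.05,0,0.03,1,-0.02,-0.05,0,0.03,1,-0.01,-0.05,0,0,1,0,-0.03,0,0,1,0,0,0,0]'; python3 - <<'E'
from h import *
snap('wrist','w13');snap('side','s13')
E
python3 st.py
```

```text
time: 21.68
tool_pos: [0.5301, -0.2757, 0.2323]
tool_rot: [-3.131, 0.025, -2.903]
contact_force: [0.9, 0.1, 0.2]
opening: 0.0915
21.775 [ 0.5304 -0.2734  0.2323] [-3.1322  0.0252 -2.9004] [ 0.4  0.2 -0.1] 0.0919
```

View pics/w13.png

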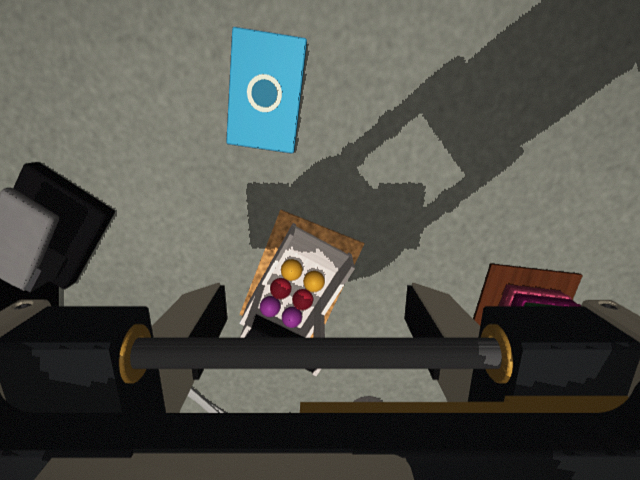

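View pics/s13.png

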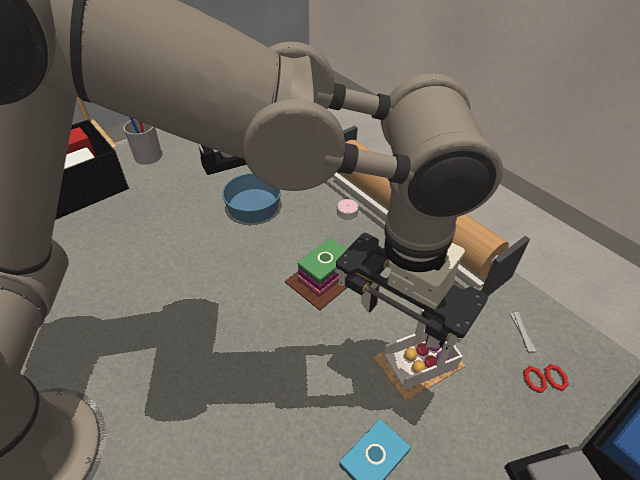

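```bash
python3 - <<'E'
from h import *
crop('wrist','w13a',(210,15,330,165),4)
crop('side','s13a',(280,230,360,315),7)
E
```

```text
(no output)
```

View pics/w13a.png

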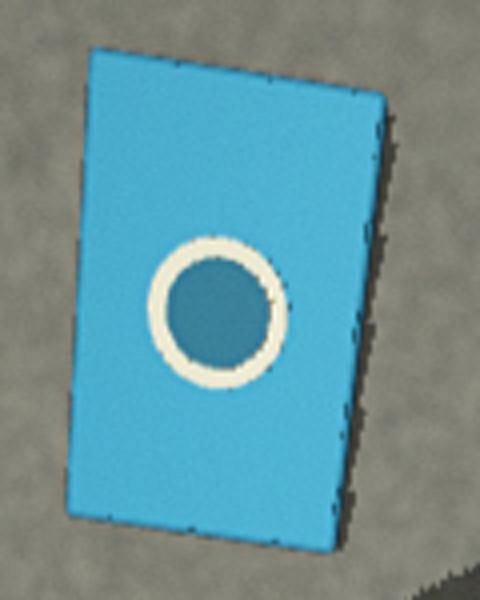

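View pics/s13a.png

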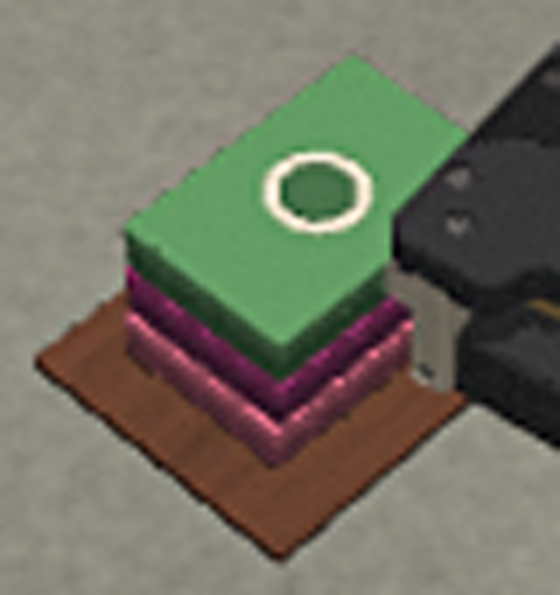

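```bash
python3 - <<'E'
from h import *
rect('wrist',[(233.25,27),(306.5,38.5),(293.5,152.75),(227.25,143.5)],.02,.1,.066)
E
```

```text
c [ 0.4366 -0.3478] yaw 0.1021 len [0.0984 0.0981 0.0641 0.0642] shortyaw 0.1007
```

```bash
python3 -m creep '[1,-0.03,-0.025,-0.01,-0.04, 1,-0.03,-0.025,-0.03,-0.04, 1,-0.02,-0.015,-0.04,-0.04, 1,-0.01,-0.005,-0.04,-0.02,1,0,0,-0.025,0,1,0,0,-0.01,0,1,0,0,0,0]'; python3 st.py
```

```text
time: 22.65
tool_pos: [0.442, -0.336, 0.0757]
tool_rot: [-3.13, 0.029, -3.033]
contact_force: [-0.4, -0.2, 0.8]
opening: 0.0919
22.65 [ 0.442  -0.336   0.0757] [-3.1305  0.0291 -3.0327] [-0.4 -0.2  0.8] 0.0919
```

```bash
python3 -m creep '[1,-0.005,-0.011,-0.012,-0.009, 1,0,0,-0.012,0, 1,0,0,-0.01,0,1,0,0,-0.005,0,1,0,0,0,0]'; python3 st.py;  python3 - <<'E'
from h import *
snap('wrist','w14')
crop('wrist','w14a',(220,190,420,410),3)
E
```

```text
time: 23.28
tool_pos: [0.4381, -0.3483, 0.0363]
tool_rot: [-3.127, 0.032, -3.041]
contact_force: [0.0, -0.5, 0.2]
opening: 0.092
23.275 [ 0.4381 -0.3483  0.0363] [-3.1272  0.0317 -3.0412] [ 0.  -0.5  0.2] 0.092
```

View pics/w14.png

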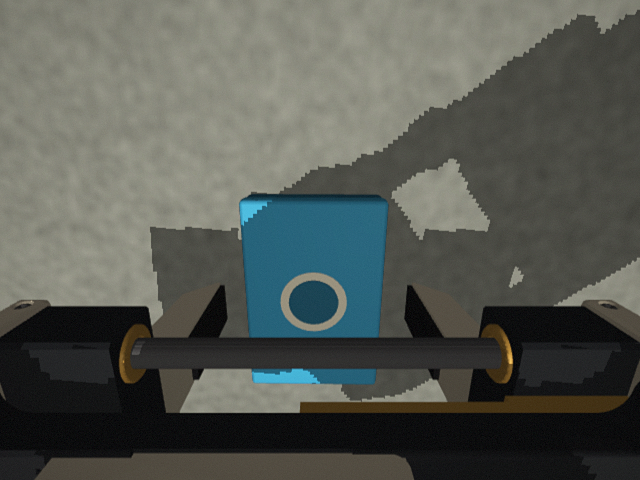

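```bash
python3 -m creep '[1,-0.002,0,-0.0035,0, 1,0,0,-0.003,0,1,0,0,0,0]'; python3 st.py;  python3 - <<'E'
from h import *
snap('wrist','w15')
crop('wrist','w15a',(220,190,420,410),3)
E
```

```text
time: 23.7
tool_pos: [0.4364, -0.3485, 0.0302]
tool_rot: [-3.126, 0.033, -3.041]
contact_force: [0.3, 0.1, 0.5]
opening: 0.0916
23.7 [ 0.4364 -0.3485  0.0302] [-3.1259  0.0327 -3.0408] [0.3 0.1 0.5] 0.0916
```

View pics/w15a.png

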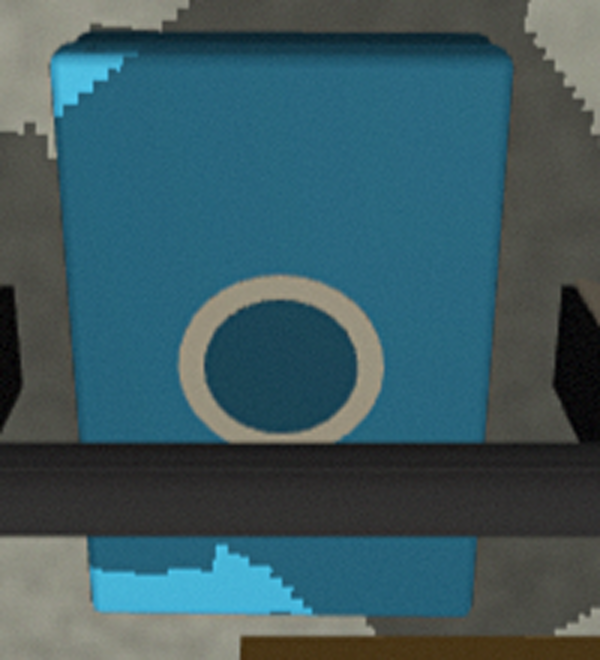

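```bash
python3 -m creep '[0.5,0,0,0,0,0.5,0,0,0,0,0.5,0,0,0,0,0.5,0,0,0,0]' 20; python3 st.py;  python3 - <<'E'
from h import *
snap('wrist','w16')
crop('wrist','w16a',(220,190,420,410),3)
E
```

```text
time: 24.25
tool_pos: [0.4366, -0.3487, 0.0307]
tool_rot: [-3.125, 0.033, -3.041]
contact_force: [0.1, 0.8, -1.3]
opening: 0.0653
24.25 [ 0.4366 -0.3487  0.0307] [-3.1251  0.0332 -3.0408] [ 0.1  0.8 -1.3] 0.0653
```

View pics/w16a.png

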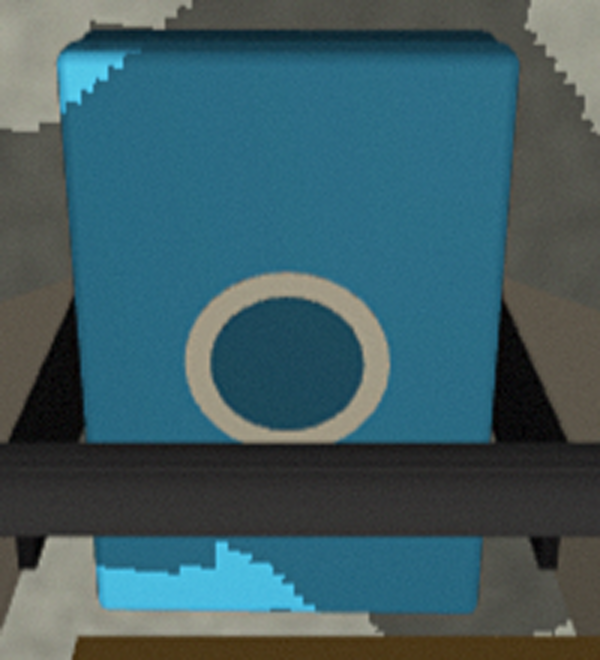

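```bash
python3 -m creep '[0.5,0,0,0.03,0,0.5,0,0.005,0.03,0,0.5,0.01,0.03,0.02,0.01, 0.5,0.01,0.04,0.01,0.01, 0.5,0.02,0.04,0,0, 0.5,0.02,0.04,0,0,0.5,0.03,0.04,0,0,0.5,0.03,0.04,0,0,0.5,0.03,0.04,0,0,0.5,0.01,0.025,0,0,0.5,0.005,0.005,0,0,0.5,0,0,0,0]'; python3 st.py
```

```text
time: 25.8
tool_pos: [0.6038, -0.0339, 0.1217]
tool_rot: [-3.126, 0.032, -3.023]
contact_force: [-0.8, -0.0, -2.2]
opening: 0.0659
25.8 [ 0.6038 -0.0339  0.1217] [-3.1264  0.0315 -3.0225] [-0.8 -0.  -2.2] 0.0659
```

```bash
python3 -m creep '[0.5,0.004,0.012,-0.002,0.003,0.5,0.004,0.009,-0.006,0.001,0.5,0.001,0.003,-0.006,0,0.5,0,0,0,0]'; python3 st.py
```

```text
time: 26.3
tool_pos: [0.6123, -0.0109, 0.1064]
tool_rot: [-3.126, 0.03, -3.022]
contact_force: [-0.8, -0.6, -1.5]
opening: 0.0655
26.3 [ 0.6123 -0.0109  0.1064] [-3.1264  0.0301 -3.0217] [-0.8 -0.6 -1.5] 0.0655
```

```bash
python3 -m creep '[0.5,0.001,0.003,-0.004,0.003,0.5,0,0,-0.002,0,0.5,0,0,0,0]'; python3 st.py
```

```text
time: 26.68
tool_pos: [0.6133, -0.0082, 0.1]
tool_rot: [-3.126, 0.03, -3.019]
contact_force: [-0.6, 0.2, -1.6]
opening: 0.0658
26.675 [ 0.6133 -0.0082  0.1   ] [-3.1263  0.03   -3.019 ] [-0.6  0.2 -1.6] 0.0658
```

```bash
python3 -m creep '[0.5,0,0,-0.002,0,0.5,0,0,-0.0015,0,0.5,0,0,0,0]'; python3 st.py;  python3 - <<'E'
from h import *
snap('wrist','w17')
crop('wrist','w17a',(200,160,440,410),2.4)
E
```

```text
time: 27.05
tool_pos: [0.6134, -0.0084, 0.0965]
tool_rot: [-3.126, 0.03, -3.019]
contact_force: [-0.7, -0.4, -0.8]
opening: 0.0656
27.05 [ 0.6134 -0.0084  0.0965] [-3.1261  0.0304 -3.0192] [-0.7 -0.4 -0.8] 0.0656
```

View pics/w17a.png

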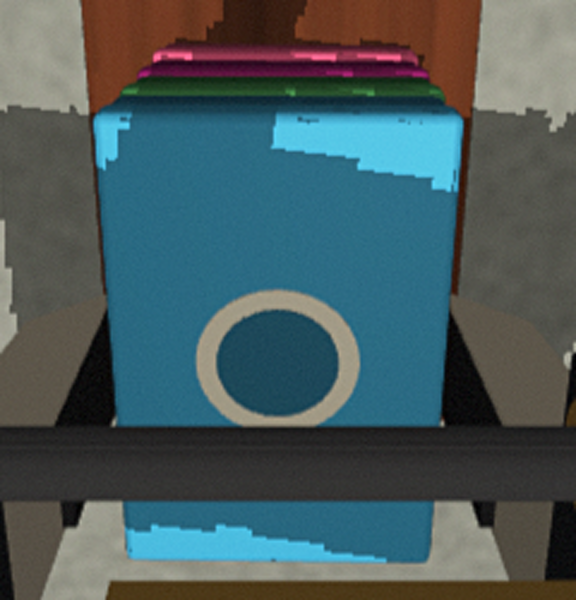

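```bash
python3 -m creep '[0.5,0,0,-0.001,0,0.5,0,0,0,0,1,0,0,0,0,1,0,0,0,0,1,0,0,0.02,0,1,0,0,0.05,0,1,0,-0.04,0.06,0,1,0,-0.04,0.05,-0.03,1,-0.02,-0.04,0,-0.03,1,-0.01,-0.02,0,0,1,0,0,0,0,1,0,0,0,0]'; python3 st.py; python3 - <<'E'
from h import *
snap('wrist','w18');snap('side','s18');snap('top','t18')
crop('side','s18a',(270,210,380,320),5)
crop('top','t18a',(200,190,500,340),2.6)
E
```

```text
time: 28.6
tool_pos: [0.5821, -0.1457, 0.2743]
tool_rot: [-3.124, 0.033, -3.079]
contact_force: [-0.2, -0.2, -0.9]
opening: 0.0918
28.6 [ 0.5821 -0.1457  0.2743] [-3.1243  0.033  -3.0795] [-0.2 -0.2 -0.9] 0.0918
```

View pics/w18.png

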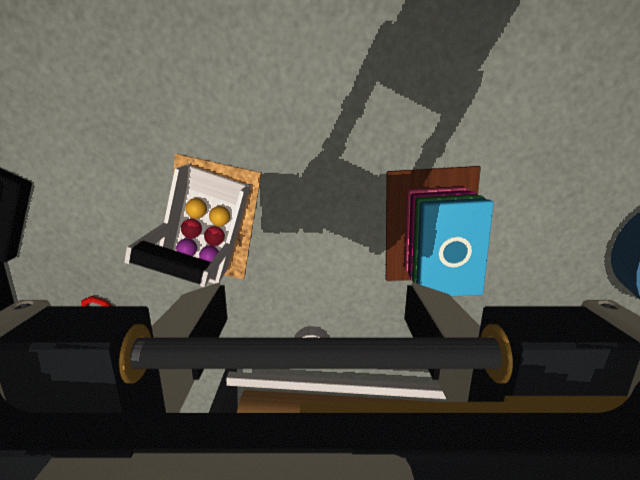

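View pics/s18a.png

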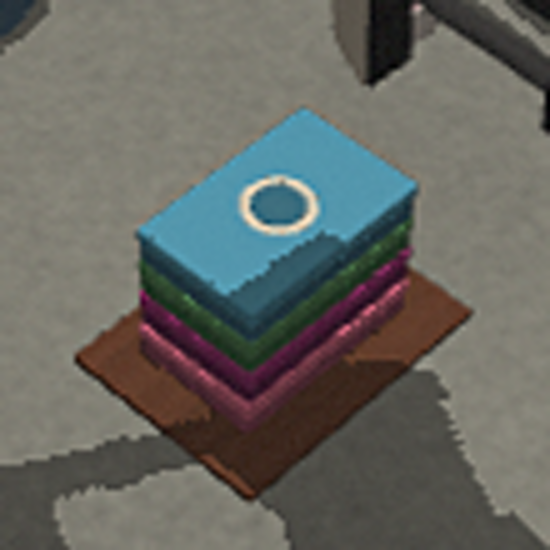

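View pics/t18a.png

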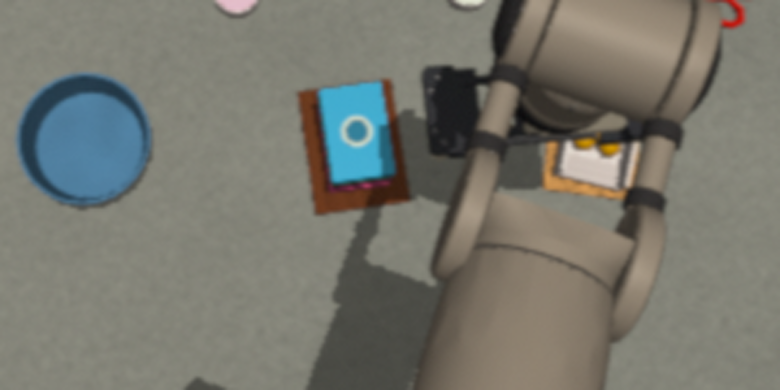

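```bash
python3 - <<'E'
from h import *
crop('wrist','w18a',(115,145,275,295),5)
crop('wrist','w18b',(375,155,505,305),4)
E
```

```text
(no output)
```

View pics/w18a.png

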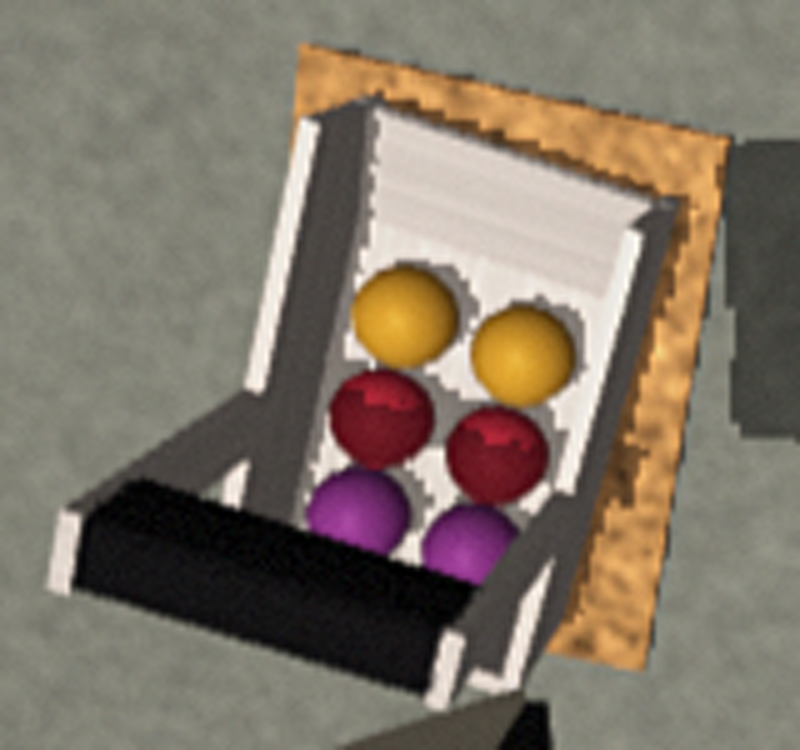

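View pics/w18b.png

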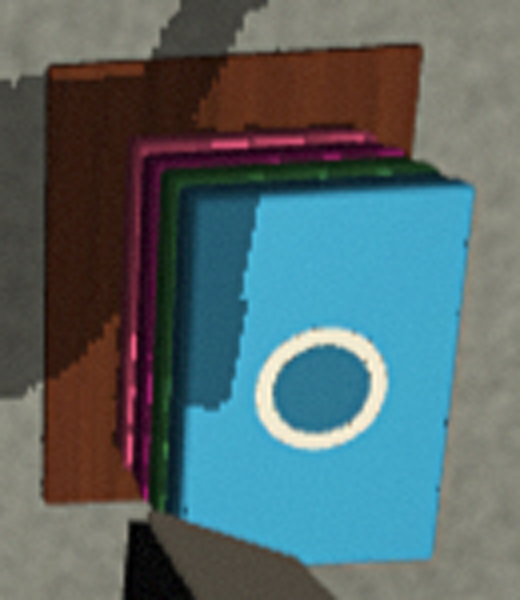

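```bash
python3 - <<'E'
from h import *
q=lambda x,y,z:w('wrist',115+x/5,145+y/5,z)[:2]
L=q(56,550,.121);R=q(459,669,.121);print('bar',L,R,np.linalg.norm(R-L),(L+R)/2, 'yaw dir',np.arctan2(*(R-L)[::-1])-np.pi/2)
L=q(74,550,.121);R=q(438,666,.121);print('inner',np.linalg.norm(R-L))
a,b,c=q(302,43,.003),q(731,138,.003),q(645,668,.003)
print('mat',a,b,c,np.linalg.norm(a-b),np.linalg.norm(b-c),(a+c)/2,np.arctan2(*(c-b)[::-1]),np.arctan2(*(b-a)[::-1])-np.pi/2)
# lip corners
l=q(374,100,.017);r=q(668,200,.017);print('lip',l,r,np.linalg.norm(l-r),(l+r)/2)
s=telemetry.observe();print(s['tool_pos'],s['tool_rot'],s['qpos'])
E
```

```text
bar [ 0.62315518 -0.31477314] [ 0.64173858 -0.24328984] 0.07385936131878436 [ 0.63244688 -0.27903149] yaw dir -0.25433839365680866
inner 0.06699431484989553
mat [ 0.54582242 -0.31197101] [ 0.5609604 -0.2136604] [ 0.69879164 -0.23469583] 0.09946926428730375 0.13942719095751235 [ 0.62230703 -0.27333342] -0.15144869692326243 -0.1527811578155902
lip [ 0.55549346 -0.29106012] [ 0.57358395 -0.22552372] 0.06798739663329474 [ 0.56453871 -0.25829192]
[ 0.58230285 -0.1453126   0.27414671] [-3.12419972  0.03267954 -3.07829329] [-0.37120269  0.44727774  1.29960125 -0.00207059  1.35775109 -2.00461376]
```

```bash
python3 -m creep '[1,0.01,-0.03,0,-0.07, 1,0.01,-0.03,0,-0.07, 1,0.01,-0.03,-0.01,-0.07, 1,0.01,-0.025,-0.02,-0.07, 1,0.005,-0.01,-0.02,-0.03,1,0,-0.005,-0.01,-0.01,1,0,0,0,0,1,0,0,0,0]'; python3 st.py; python3 - <<'E'
from h import *
snap('wrist','w19')
crop('wrist','w19a',(160,180,460,410),2.6)
E
```

```text
time: 29.75
tool_pos: [0.6309, -0.2709, 0.2109]
tool_rot: [-3.126, 0.031, 2.887]
contact_force: [-0.1, 0.1, 0.2]
opening: 0.0917
29.75 [ 0.6309 -0.2709  0.2109] [-3.1263  0.031   2.8869] [-0.1  0.1  0.2] 0.0917
```

View pics/w19a.png

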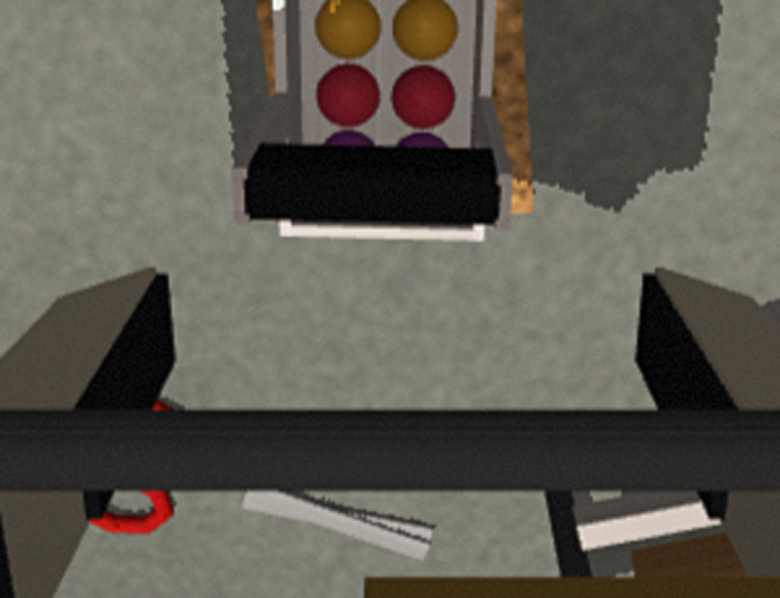

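```bash
python3 - <<'E'
from h import *
q=lambda x,y,z:w('wrist',160+x/2.6,180+y/2.6,z)[:2]
L=q(235,194,.121);R=q(509,200,.121);print('bar',L,R,np.linalg.norm(R-L),(L+R)/2, 'yaw dir',np.arctan2(*(R-L)[::-1])-np.pi/2)
print(p('wrist',[0.62,-0.274,.003]))
E
```

```text
bar [ 0.62221283 -0.31477691] [ 0.64171347 -0.24473005] 0.0727106437907538 [ 0.63196315 -0.27975348] yaw dir -0.2715190054583778
[311.1546062  199.10183517]
```

```bash
python3 -m creep '[1,0.001,-0.0085,-0.01,-0.013, 1,0,0,-0.02,0, 1,0,0,-0.02,0, 1,0,0,-0.012,0, 1,0,0,0,0]'; python3 st.py; python3 - <<'E'
from h import *
snap('wrist','w20')
crop('wrist','w20a',(160,180,460,410),2.6)
E
```

```text
time: 30.42
tool_pos: [0.6324, -0.2807, 0.1488]
tool_rot: [-3.125, 0.036, 2.873]
contact_force: [0.1, -0.3, -0.1]
opening: 0.0922
30.425 [ 0.6324 -0.2807  0.1488] [-3.1247  0.0357  2.873 ] [ 0.1 -0.3 -0.1] 0.0922
```

View pics/w20a.png

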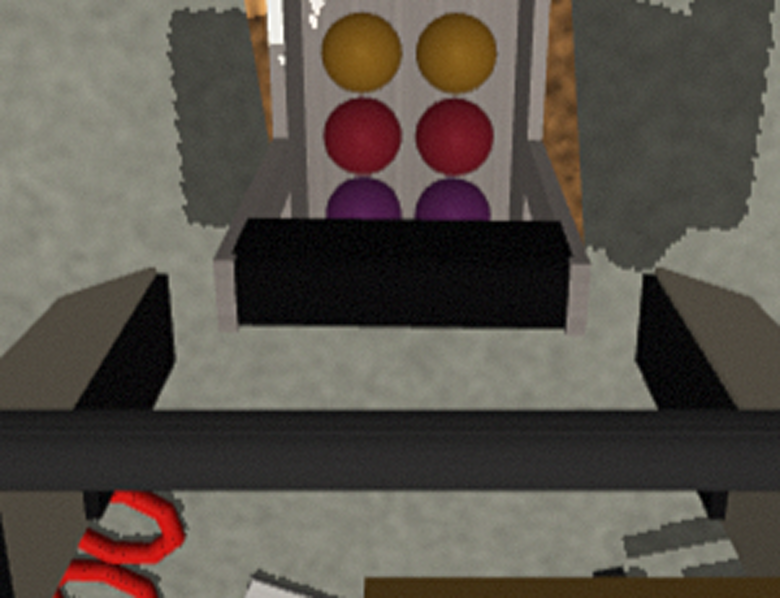

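```bash
python3 -m creep '[1,0,0.0008,-0.013,0, 1,0,0,-0.013,0, 1,0,0,-0.008,0, 1,0,0,0,0]'; python3 st.py; python3 - <<'E'
from h import *
snap('wrist','w21')
crop('wrist','w21a',(160,180,460,410),2.6)
E
```

```text
time: 30.98
tool_pos: [0.6332, -0.2802, 0.1145]
tool_rot: [-3.124, 0.039, 2.873]
contact_force: [-1.1, -0.4, -0.2]
opening: 0.0919
30.975 [ 0.6332 -0.2802  0.1145] [-3.1238  0.039   2.873 ] [-1.1 -0.4 -0.2] 0.0919
```

View pics/w21a.png

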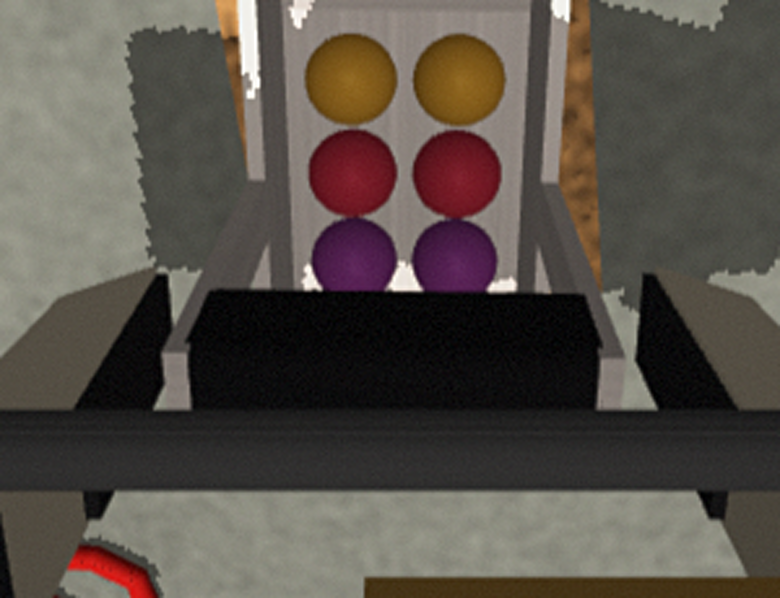

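```bash
python3 -m creep '[1,-0.0015,-0.0015,0,0, 1,0,0,0,0, 0.6,0,0,0,0, 0.6,0,0,0,0,0.6,0,0,0,0,0.6,0,0,0,0]' 20; python3 st.py; python3 - <<'E'
from h import *
snap('wrist','w22')
crop('wrist','w22a',(160,180,460,410),2.6)
E
```

```text
time: 31.78
tool_pos: [0.6325, -0.2823, 0.1163]
tool_rot: [-3.123, 0.042, 2.873]
contact_force: [0.1, 0.3, 0.4]
opening: 0.0741
31.775 [ 0.6325 -0.2823  0.1163] [-3.1231  0.0422  2.8731] [0.1 0.3 0.4] 0.0741
```

View pics/w22a.png

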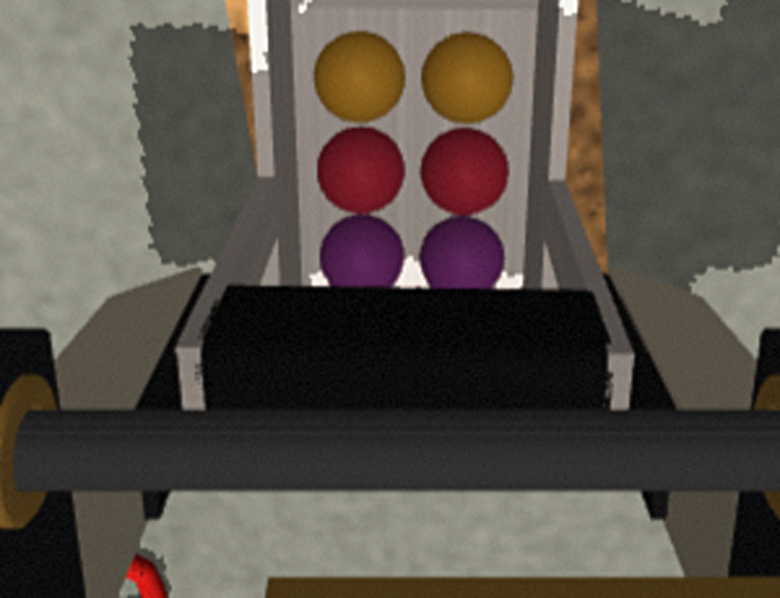

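```bash
python3 -m creep '[0.6,0,0,0.003,0, 0.6,0,0,0.006,0,0.6,0,0,0.01,0, 0.6,0,0,0.01,0,0.6,0,0,0.005,0,0.6,0,0,0,0]' 30; python3 st.py; python3 - <<'E'
from h import *
snap('wrist','w23');snap('side','s23')
crop('side','s23a',(340,220,540,420),3)
E
```

```text
time: 32.58
tool_pos: [0.6322, -0.2822, 0.1528]
tool_rot: [-3.123, 0.042, 2.873]
contact_force: [-0.3, -0.5, -2.4]
opening: 0.0738
32.575 [ 0.6322 -0.2822  0.1528] [-3.123   0.0418  2.873 ] [-0.3 -0.5 -2.4] 0.0738
```

View pics/s23a.png

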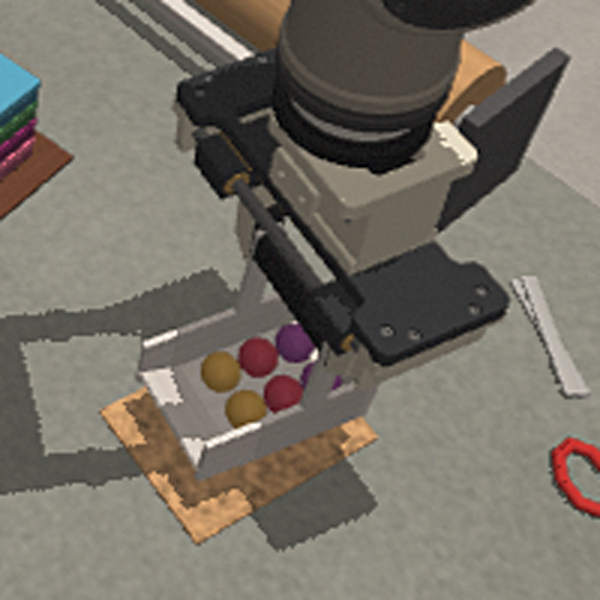

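View pics/w23.png

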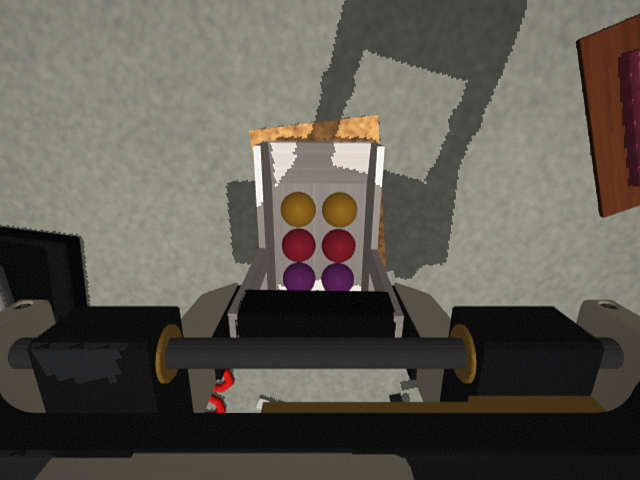

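```bash
python3 -m creep '[0.6,-0.005,0.002,0.005,-0.02, 0.6,-0.01,0.005,0.008,-0.04, 0.6,-0.015,0.01,0.01,-0.06, 0.6,-0.02,0.015,0.008,-0.06, 0.6,-0.022,0.02,0.005,-0.06, 0.6,-0.022,0.02,0,-0.06, 0.6,-0.022,0.02,0,-0.06, 0.6,-0.02,0.02,0,-0.06, 0.6,-0.018,0.02,0,-0.06, 0.6,-0.012,0.022,0,-0.06, 0.6,-0.008,0.022,0,-0.06, 0.6,-0.005,0.022,0,-0.06]' 30; python3 -m creep '[0.6,0,0.022,0,-0.06, 0.6,0,0.022,0,-0.06, 0.6,0,0.022,0,-0.06, 0.6,0,0.022,0,-0.06,0.6,0.002,0.022,0,-0.06,0.6,0.006,0.02,0,-0.05,0.6,0.01,0.015,0,-0.05,0.6,0.01,0.01,0,-0.05,0.6,0.007,0.008,0,-0.04,0.6,0.004,0.004,0,-0.03,0.6,0,0,0,0,0.6,0,0,0,0]' ; python3 st.py; python3 - <<'E'
from h import *
snap('wrist','w24');snap('top','t24')
E
```

```text
time: 34.17
tool_pos: [0.4424, -0.0778, 0.1897]
tool_rot: [-3.125, 0.04, 2.179]
contact_force: [0.4, 1.0, -2.6]
opening: 0.0738
time: 35.67
tool_pos: [0.4776, 0.0964, 0.193]
tool_rot: [-3.128, 0.041, 1.635]
contact_force: [-0.5, -0.6, -1.6]
opening: 0.0744
35.675 [0.4776 0.0964 0.193 ] [-3.1283  0.0413  1.6346] [-0.5 -0.6 -1.6] 0.0744
```

View pics/w24.png

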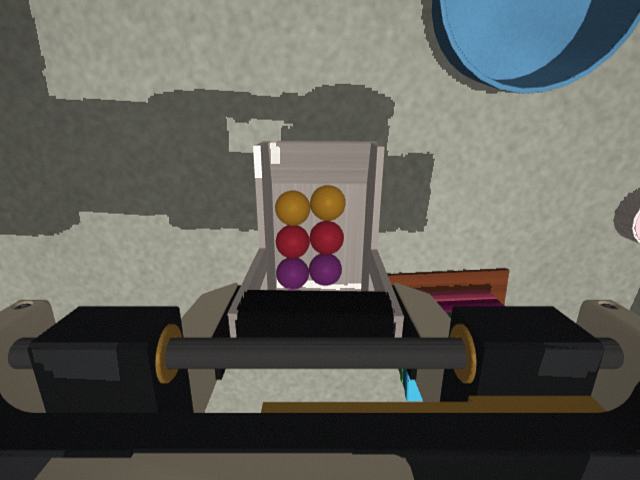

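View pics/t24.png

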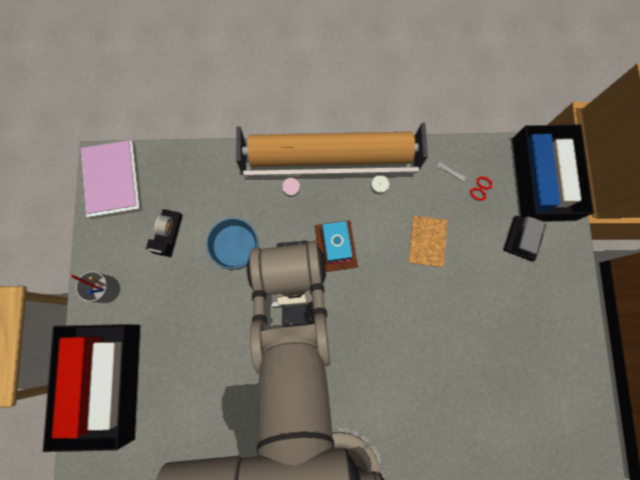

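```bash
python3 -m creep '[0.6,0.006,0.002,0,-0.01, 0.6,0.012,0.006,0,-0.01, 0.6,0.016,0.01,0,-0.01, 0.6,0.018,0.01,0,-0.01, 0.6,0.018,0.01,0,-0.01, 0.6,0.018,0.01,0,-0.01, 0.6,0.018,0.01,0,0, 0.6,0.014,0.008,0,0, 0.6,0.008,0.005,0,0, 0.6,0.004,0.003,0,0,0.6,0,0,0,0,0.6,0,0,0,0]' 30; python3 st.py; python3 - <<'E'
from h import *
snap('wrist','w25');snap('side','s25')
E
```

```text
time: 37.28
tool_pos: [0.619, 0.1752, 0.1909]
tool_rot: [-3.129, 0.041, 1.568]
contact_force: [-0.2, 1.0, -0.6]
opening: 0.0739
37.275 [0.619  0.1752 0.1909] [-3.1289  0.0409  1.5679] [-0.2  1.  -0.6] 0.0739
```

View pics/w25.png

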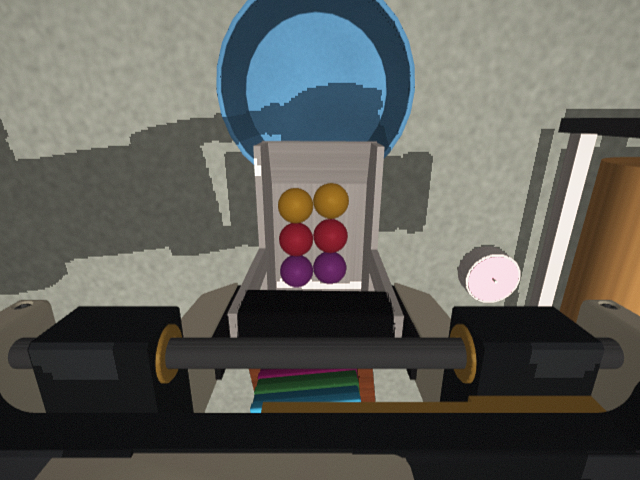

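View pics/s25.png

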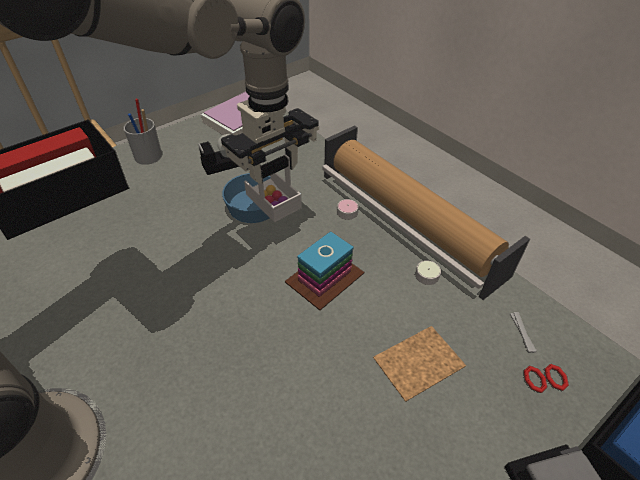

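```bash
python3 - <<'E'
from h import *
from scipy.optimize import least_squares
im=np.load('last_wrist.npz')['image'].astype(int)
m=((im[:,:,2]>im[:,:,0]+15)&(im[:,:,2]>im[:,:,1]+5)); m[160:]=0
pts=[]
for v in range(5,135,5):
    u=np.where(m[v])[0]
    if len(u): pts+= [(u[0],v),(u[-1]+1,v)]
P=np.array([w('wrist',u,v,.05)[:2] for u,v in pts])
r=least_squares(lambda q:np.hypot(P[:,0]-q[0],P[:,1]-q[1])-q[2],[.615,.28,.072],loss='soft_l1',f_scale=.001)
print(r.x,np.abs(r.fun).max(),len(P))
for z in (.05,):
  print(w('wrist',255,143,.09),w('wrist',384,143,.09))
E
```

```text
[0.61959425 0.28163896 0.07123272] 0.0004993880784905369 52
[0.58096735 0.247983   0.09      ] [0.66406573 0.24787821 0.09      ]
```

```bash
python3 -m creep '[0.6,0,0.005,0,0, 0.6,0,0.01,0,0, 0.6,0,0.014,0,0, 0.6,0,0.014,0,0, 0.6,0,0.01,-0.002,0, 0.6,0,0.007,-0.006,0, 0.6,0,0.004,-0.006,0, 0.6,0,0.002,-0.006,0, 0.6,0,0,-0.003,0,0.6,0,0,0,0]' 12; python3 st.py
```

```text
time: 38.62
tool_pos: [0.6181, 0.246, 0.1658]
tool_rot: [-3.128, 0.041, 1.568]
contact_force: [-0.0, 0.1, -1.9]
opening: 0.0742
38.625 [0.6181 0.246  0.1658] [-3.128   0.0412  1.5683] [-0.   0.1 -1.9] 0.0742
```

```bash
python3 -m creep '[0.6,0.001,0.004,-0.003,0, 0.6,0,0.006,-0.003,0, 0.6,0,0.007,-0.003,0,0.6,0,0,0,0]' 10; python3 st.py; python3 -m creep '[0.6,0,0.008,-0.004,0, 0.6,0,0.008,-0.004,0,0.6,0,0,0,0]'; python3 st.py; python3 - <<'E'
from h import *
snap('wrist','w26');snap('side','s26')
crop('side','s26a',(190,90,350,240),4)
E
```

```text
time: 39.12
tool_pos: [0.6203, 0.2642, 0.1581]
tool_rot: [-3.132, 0.04, 1.568]
contact_force: [-0.4, 1.2, -0.1]
opening: 0.0741
39.125 [0.6203 0.2642 0.1581] [-3.1318  0.0402  1.5676] [-0.4  1.2 -0.1] 0.0741
time: 39.5
tool_pos: [0.6203, 0.2816, 0.1495]
tool_rot: [-3.132, 0.04, 1.568]
contact_force: [0.4, 1.4, 0.4]
opening: 0.0742
39.5 [0.6203 0.2816 0.1495] [-3.132   0.04    1.5679] [0.4 1.4 0.4] 0.0742
```

View pics/w26.png

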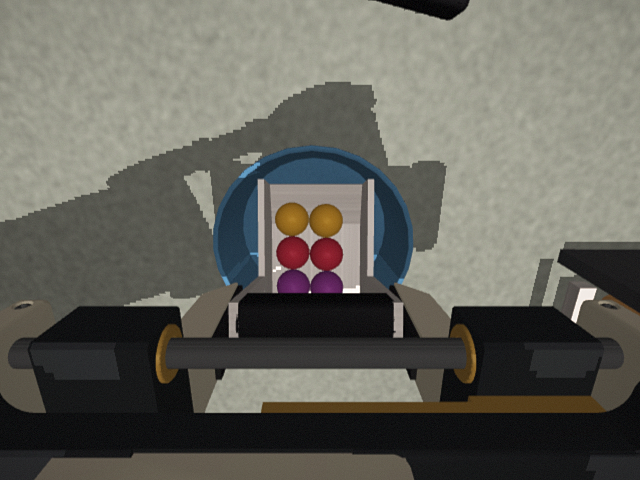

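View pics/s26a.png

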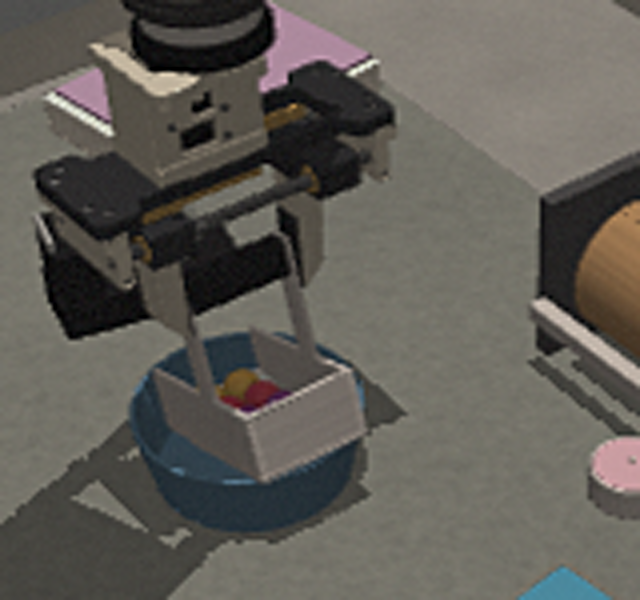

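```bash
python3 -m creep '[0.6,0,0.007,-0.005,0, 0.6,0,0.007,-0.005,0,0.6,0,0,0,0]'; python3 st.py; python3 - <<'E'
from h import *
snap('wrist','w27');snap('side','s27')
crop('side','s27a',(190,90,350,240),4)
E
```

```text
time: 39.98
tool_pos: [0.6202, 0.2958, 0.1391]
tool_rot: [-3.132, 0.04, 1.567]
contact_force: [0.0, 2.2, -0.4]
opening: 0.0741
39.975 [0.6202 0.2958 0.1391] [-3.1317  0.0401  1.5671] [ 0.   2.2 -0.4] 0.0741
```

View pics/w27.png

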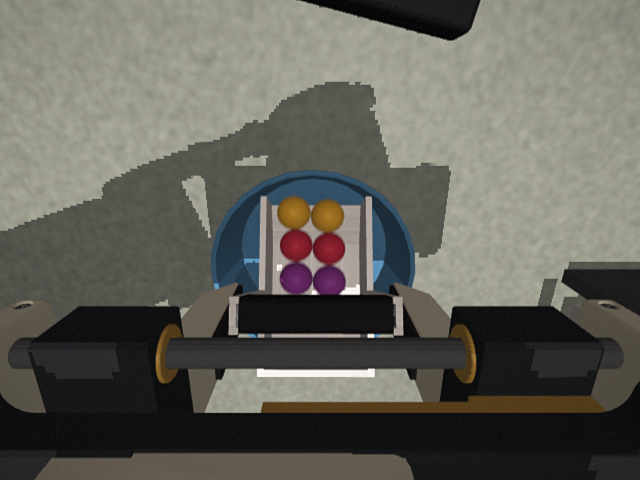

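View pics/s27a.png

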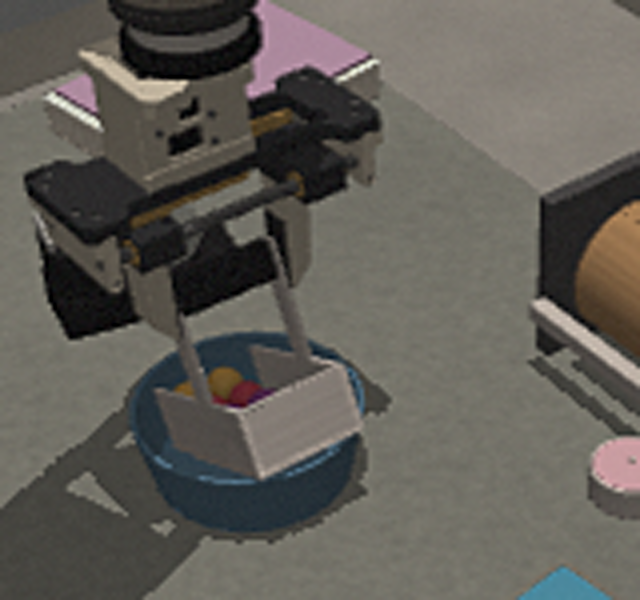

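```bash
python3 -m creep '[0.6,0,0.004,-0.003,0, 0.6,0,0.003,-0.003,0,0.6,0,0,0,0,0.6,0,0,0,0]'; python3 st.py; python3 - <<'E'
from h import *
snap('wrist','w28');snap('side','s28')
crop('side','s28a',(190,90,350,240),4)
E
```

```text
time: 40.58
tool_pos: [0.6209, 0.3013, 0.1371]
tool_rot: [-3.134, 0.042, 1.566]
contact_force: [-0.3, -0.4, 0.3]
opening: 0.0741
40.575 [0.6209 0.3013 0.1371] [-3.1345  0.0417  1.5655] [-0.3 -0.4  0.3] 0.0741
```

View pics/w28.png

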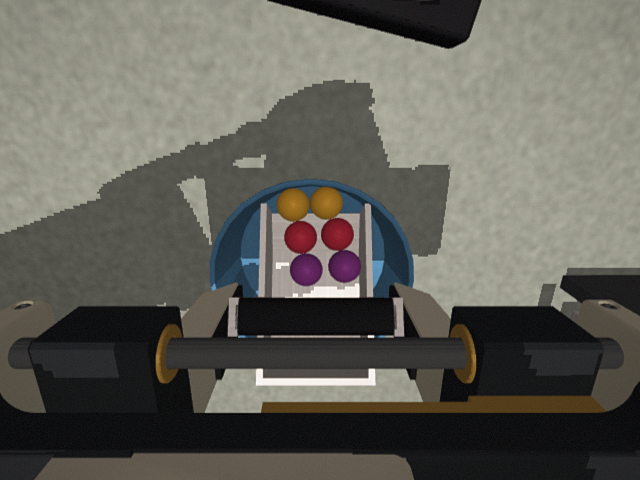

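View pics/s28a.png

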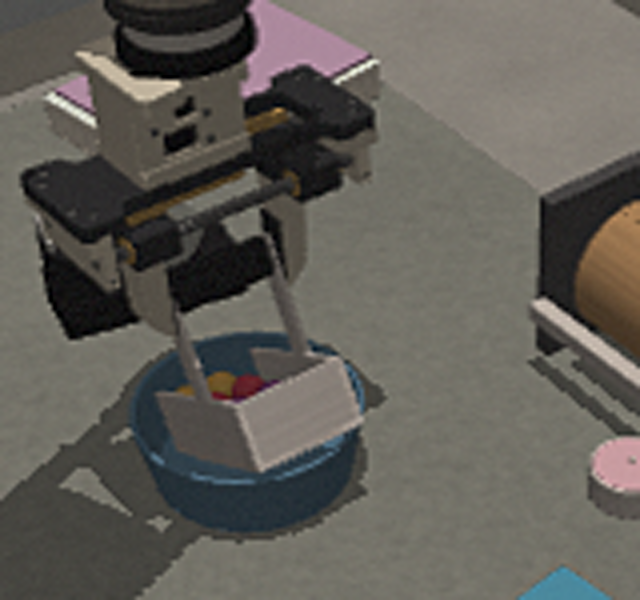

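```bash
python3 -m creep '[0.6,0,0,0,0,0.6,-0.001,-0.004,0.003,0,0.6,0,-0.006,0.004,0,0.6,0,-0.005,0.003,0,0.6,0,-0.003,0.001,0,0.6,0,0,0,0]' 40; python3 st.py; python3 - <<'E'
from h import *
snap('wrist','w29');snap('side','s29')
crop('side','s29a',(190,90,350,240),4)
E
```

```text
time: 41.42
tool_pos: [0.6199, 0.2813, 0.1476]
tool_rot: [-3.133, 0.042, 1.565]
contact_force: [-0.6, 0.7, -0.4]
opening: 0.0736
41.425 [0.6199 0.2813 0.1476] [-3.1334  0.0422  1.5648] [-0.6  0.7 -0.4] 0.0736
```

View pics/w29.png

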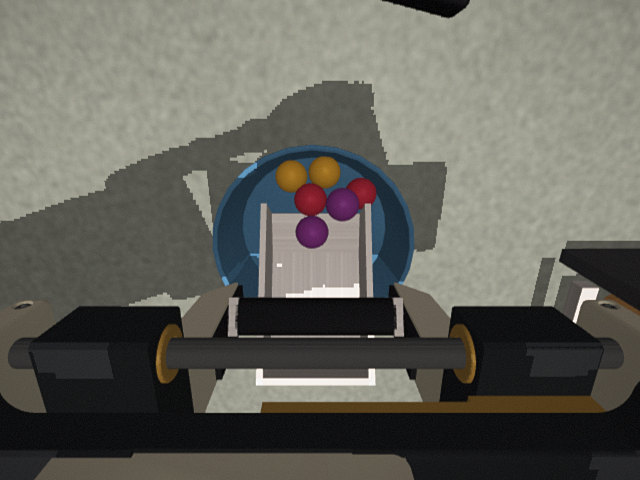

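View pics/s29a.png

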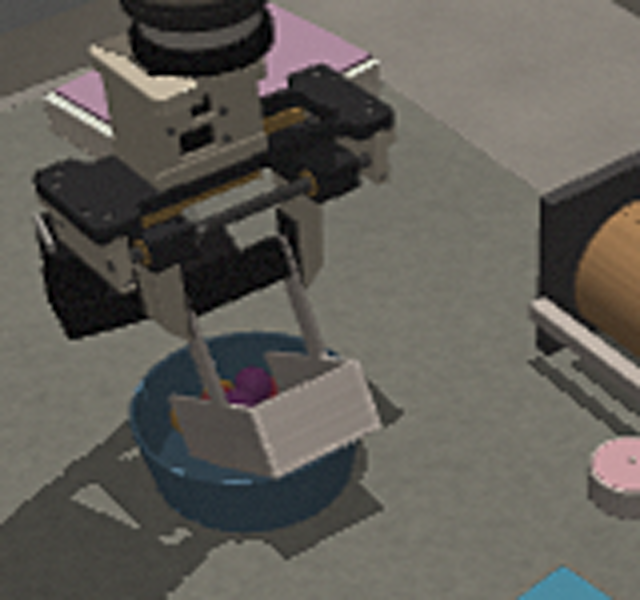

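```bash
python3 -m creep '[0.6,0,-0.003,0.004,0,0.6,0,-0.004,0.005,0,0.6,0,-0.003,0.003,0,0.6,0,0,0,0,0.6,0,0,0,0]' 40; python3 st.py; python3 - <<'E'
from h import *
snap('wrist','w30');snap('side','s30')
crop('wrist','w30a',(200,130,430,400),2.2)
E
```

```text
time: 42.15
tool_pos: [0.6198, 0.2713, 0.1606]
tool_rot: [-3.134, 0.042, 1.565]
contact_force: [0.7, 0.9, -0.7]
opening: 0.0739
42.15 [0.6198 0.2713 0.1606] [-3.1338  0.0418  1.5654] [ 0.7  0.9 -0.7] 0.0739
```

View pics/w30a.png

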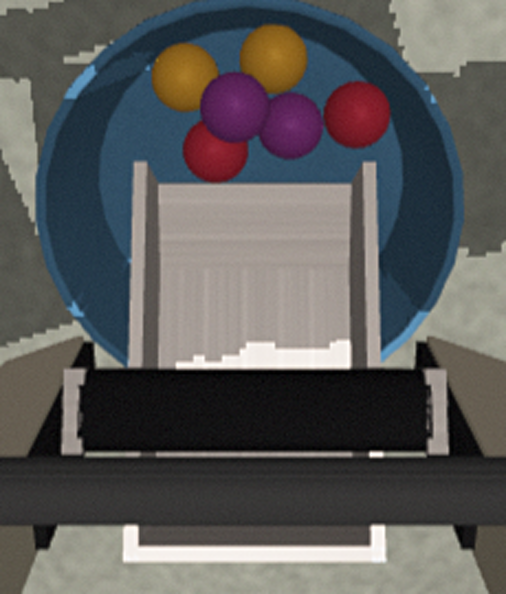

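```bash
python3 -m creep '[0.6,0,-0.002,0.02,0,0.6,0,-0.005,0.03,0,0.6,-0.005,-0.015,0.01,0,0.6,-0.02,-0.02,0,0.05,0.6,-0.03,-0.02,0,0.06,0.6,-0.03,-0.02,0,0.06,0.6,-0.03,-0.02,0,0.06,0.6,-0.025,-0.03,0,0.06,0.6,-0.015,-0.03,0,0.06,0.6,0,-0.03,0,0.06,0.6,0,-0.03,0,0.06,0.6,0,-0.03,0,0.06]' 40; python3 st.py
```

```text
time: 43.75
tool_pos: [0.4502, 0.0083, 0.2142]
tool_rot: [-3.122, 0.043, 2.116]
contact_force: [-0.0, 0.2, -1.6]
opening: 0.0739
43.75 [0.4502 0.0083 0.2142] [-3.1223  0.0426  2.1156] [-0.   0.2 -1.6] 0.0739
```

```bash
python3 -m creep '[0.6,0,-0.035,0,0.06,0.6,0,-0.035,0,0.08,0.6,0,-0.035,0,0.08,0.6,0.01,-0.035,0,0.08,0.6,0.02,-0.035,0,0.08,0.6,0.02,-0.03,0,0.08,0.6,0.02,-0.025,0,0.08,0.6,0.015,-0.015,0,0.08,0.6,0.008,-0.008,0,0.05,0.6,0,0,0,0,0.6,0,0,0,0,0.6,0,0,0,0]' 40; python3 st.py; python3 - <<'E'
from h import *
snap('wrist','w31');snap('side','s31');snap('top','t31')
E
```

```text
time: 45.25
tool_pos: [0.5316, -0.2557, 0.2065]
tool_rot: [-3.12, 0.029, 2.8]
contact_force: [0.2, 0.3, -1.4]
opening: 0.0737
45.25 [ 0.5316 -0.2557  0.2065] [-3.1195  0.0293  2.7997] [ 0.2  0.3 -1.4] 0.0737
```

View pics/w31.png

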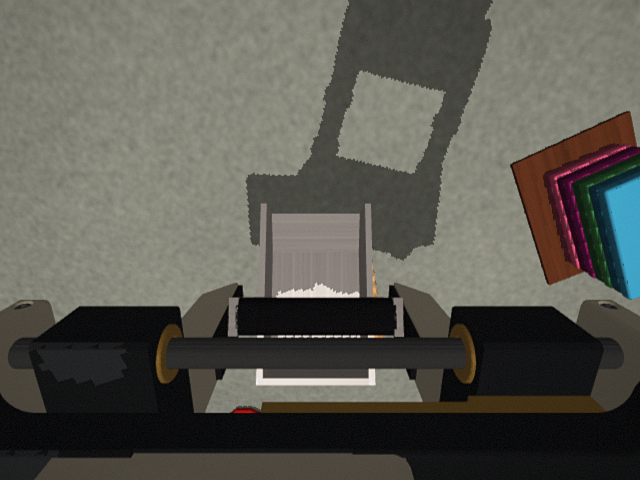

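View pics/s31.png

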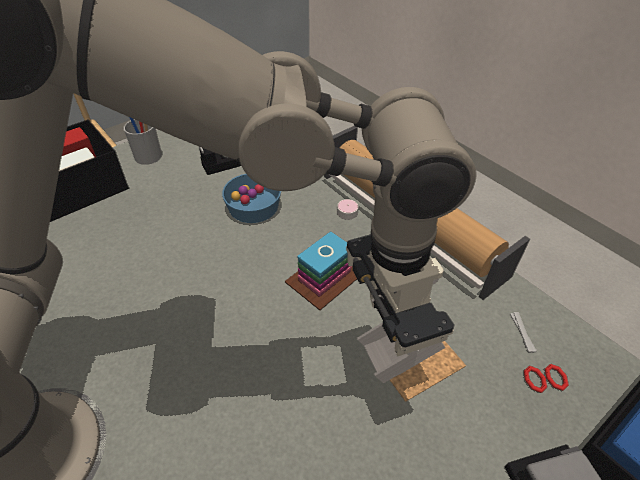

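```bash
python3 -m creep '[0.6,0.01,-0.002,0,0.03,0.6,0.02,-0.004,0,0.04,0.6,0.02,-0.004,0,0.04,0.6,0.02,-0.003,0,0.04,0.6,0.015,-0.002,0,0.03,0.6,0.006,-0.001,0,0.01,0.6,0,0,0,0,0.6,0,0,0,0]' 8; python3 st.py; python3 - <<'E'
from h import *
snap('wrist','w32');snap('side','s32')
crop('side','s32a',(340,220,540,420),3)
E
```

```text
time: 46.4
tool_pos: [0.6285, -0.2718, 0.2067]
tool_rot: [-3.119, 0.032, 3.004]
contact_force: [-1.0, 0.5, -0.9]
opening: 0.074
46.4 [ 0.6285 -0.2718  0.2067] [-3.119   0.0316  3.0036] [-1.   0.5 -0.9] 0.074
```

View pics/w32.png

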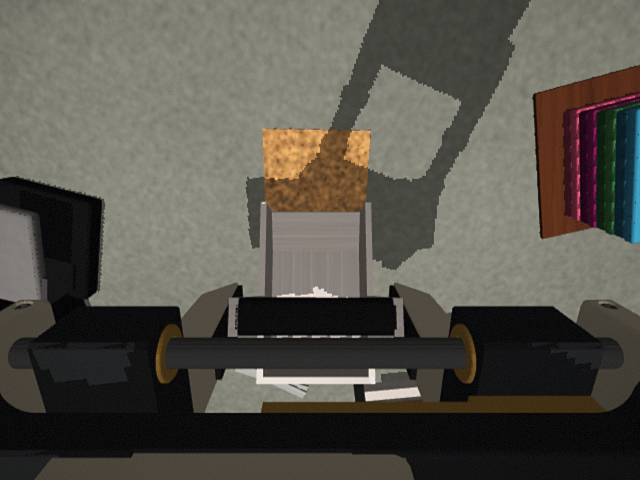

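View pics/s32a.png

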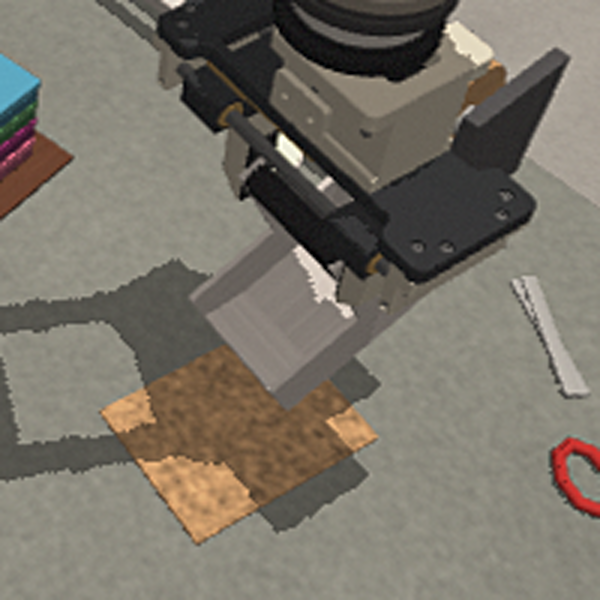

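```bash
python3 - <<'E'
from h import *
crop('wrist','w32a',(240,110,400,220),4)
a=w('wrist',263,128.5,.003)[:2];b=w('wrist',371,130,.003)[:2]
y=np.arctan2(*(b-a)[::-1])-np.pi/2;print(a,b,np.linalg.norm(a-b),y,(a+b)/2+.07*np.array([np.cos(-.155),np.sin(-.155)]))
E
python3 -m creep '[0.6,0,-0.001,-0.02,-0.007,0.6,0,0,-0.025,-0.005,0.6,0,0,-0.02,0,0.6,0,0,-0.008,0,0.6,0,0,0,0]'; python3 st.py
```

```text
[ 0.54563228 -0.31236771] [ 0.56051329 -0.21386882] 0.09961663581334317 -0.1499439539509022 [ 0.62223359 -0.27392487]
time: 47.12
tool_pos: [0.6278, -0.2735, 0.1348]
tool_rot: [-3.117, 0.036, 2.99]
contact_force: [0.6, -0.7, -1.1]
opening: 0.0737
47.125 [ 0.6278 -0.2735  0.1348] [-3.1173  0.0355  2.9898] [ 0.6 -0.7 -1.1] 0.0737
```

View pics/w32a.png

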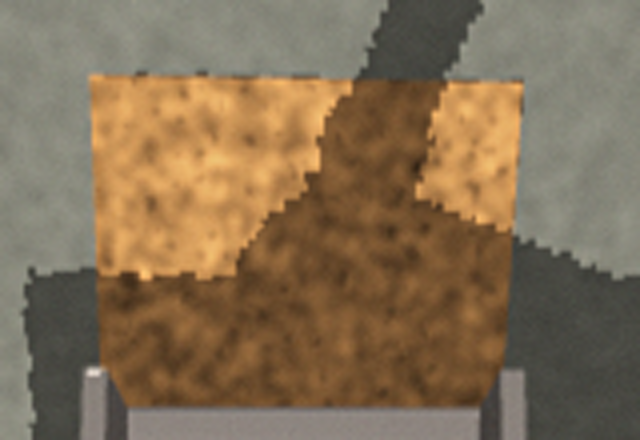

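```bash
python3 -m creep '[0.6,0,0,-0.006,0,0.6,0,0,-0.005,0,0.6,0,0,-0.004,0,0.6,0,0,-0.003,0,0.6,0,0,0,0]' 6; python3 st.py; python3 - <<'E'
from h import *
snap('wrist','w33');snap('side','s33')
crop('side','s33a',(340,220,540,420),3)
E
```

```text
time: 47.75
tool_pos: [0.635, -0.2772, 0.1295]
tool_rot: [-3.108, 0.062, 2.99]
contact_force: [0.4, -0.7, -1.2]
opening: 0.0749
47.75 [ 0.635  -0.2772  0.1295] [-3.1083  0.0618  2.9902] [ 0.4 -0.7 -1.2] 0.0749
```

View pics/s33a.png

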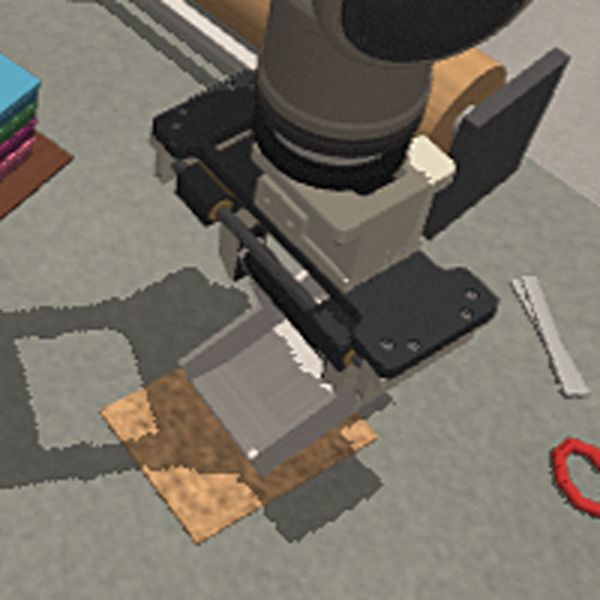

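```bash
python3 -m creep '[0.6,0,0,0.01,0,0.6,-0.01,0.001,0.004,0,0.6,-0.02,0.003,0,0,0.6,-0.015,0.003,0,0,0.6,-0.008,0.001,0,0,0.6,0,0,0,0,0.6,0,0,0,0]' 12; python3 st.py; python3 - <<'E'
from h import *
snap('wrist','w34');snap('side','s34')
crop('side','s34a',(340,220,540,420),3)
E
```

```text
time: 48.72
tool_pos: [0.5777, -0.2689, 0.1438]
tool_rot: [-3.109, 0.058, 2.99]
contact_force: [-0.4, 0.8, -0.8]
opening: 0.0746
48.725 [ 0.5777 -0.2689  0.1438] [-3.1086  0.0581  2.9897] [-0.4  0.8 -0.8] 0.0746
```

View pics/s34a.png

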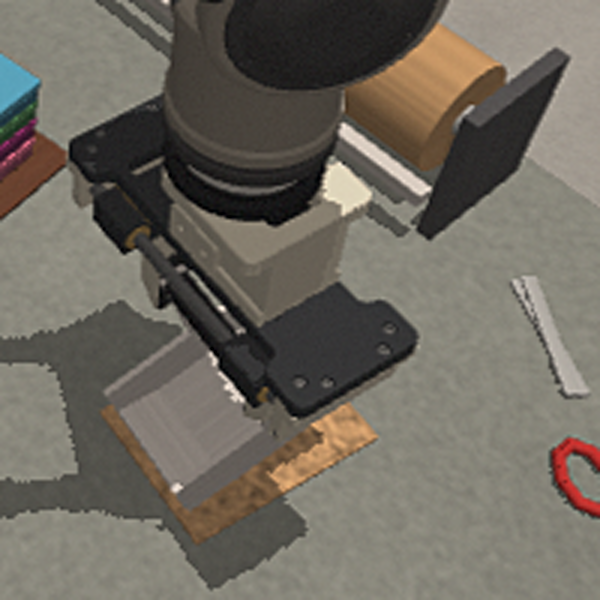

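View pics/w34.png

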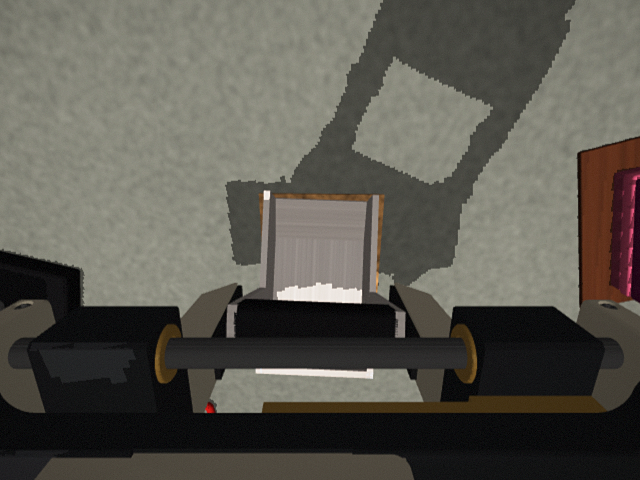

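```bash
python3 -m creep '[0.6,0,0,-0.007,0,0.6,0,0,-0.006,0,0.6,0.004,-0.0005,-0.004,0,0.6,0.008,-0.001,-0.004,0,0.6,0.008,-0.001,-0.004,0,0.6,0,0,0,0]' 5; python3 st.py; python3 - <<'E'
from h import *
snap('wrist','w35');snap('side','s35')
crop('side','s35a',(340,220,540,420),3)
E
```

```text
time: 49.58
tool_pos: [0.6019, -0.2727, 0.1184]
tool_rot: [-3.106, 0.064, 2.99]
contact_force: [0.8, -0.4, 1.2]
opening: 0.075
49.575 [ 0.6019 -0.2727  0.1184] [-3.1063  0.064   2.9903] [ 0.8 -0.4  1.2] 0.075
```

View pics/s35a.png

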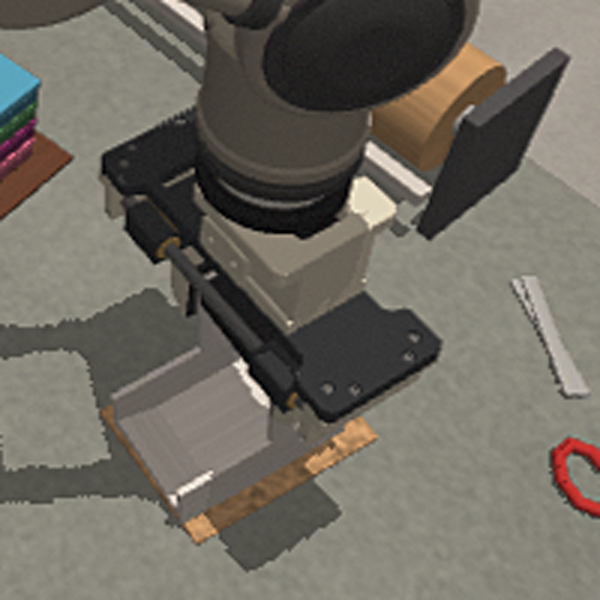

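View pics/w35.png

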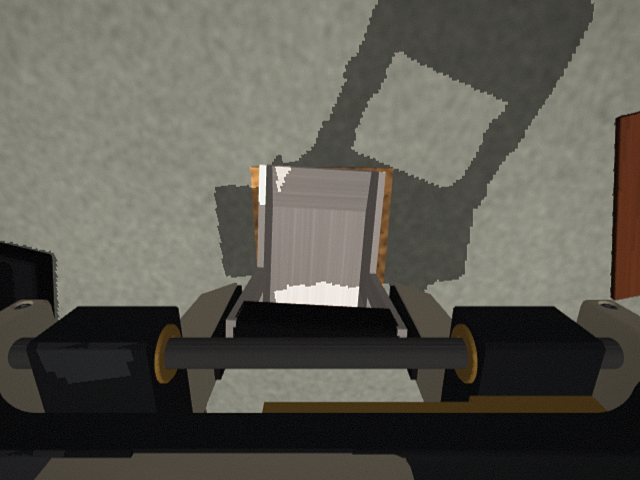

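```bash
python3 -m creep '[0.6,0.007,-0.001,-0.003,0,0.6,0.008,-0.001,-0.003,0,0.6,0.006,-0.001,-0.002,0,0.6,0.003,0,-0.001,0,0.6,0,0,0,0]' 5; python3 st.py; python3 - <<'E'
from h import *
snap('wrist','w36');snap('side','s36')
crop('side','s36a',(340,220,540,420),3)
E
```

```text
time: 50.3
tool_pos: [0.6256, -0.2767, 0.1094]
tool_rot: [-3.105, 0.06, 2.99]
contact_force: [-1.1, 0.4, 1.5]
opening: 0.074
50.3 [ 0.6256 -0.2767  0.1094] [-3.1051  0.0604  2.9901] [-1.1  0.4  1.5] 0.074
```

View pics/s36a.png

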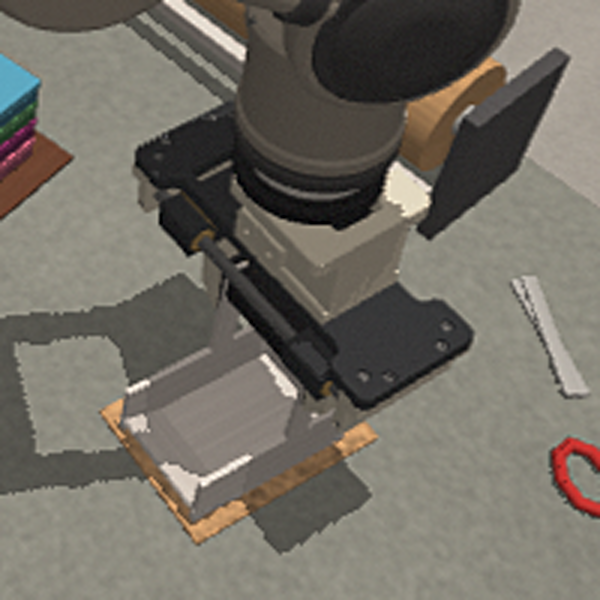

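View pics/w36.png

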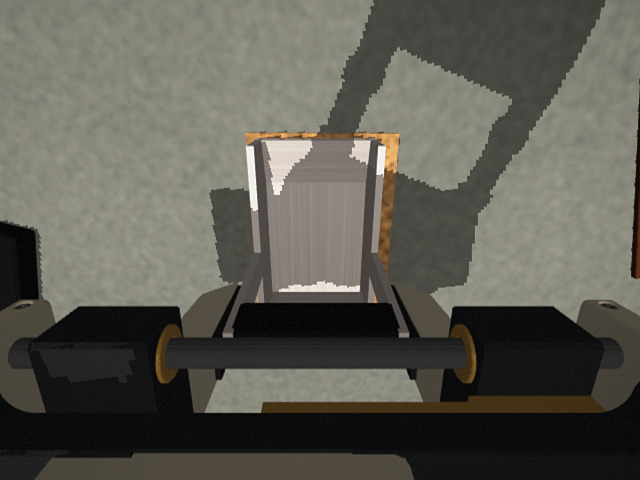

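```bash
python3 -m creep '[0.85,0,0,0,0,0.9,0,0,0,0,0.9,0,0,0,0]' 5; python3 st.py; python3 - <<'E'
from h import *
snap('wrist','w37');snap('side','s37')
crop('side','s37a',(340,220,540,420),3)
crop('wrist','w37a',(200,110,440,410),2)
E
```

```text
time: 50.78
tool_pos: [0.6253, -0.2762, 0.1083]
tool_rot: [-3.106, 0.059, 2.99]
contact_force: [0.1, -0.5, 0.1]
opening: 0.0825
50.775 [ 0.6253 -0.2762  0.1083] [-3.1058  0.0594  2.9902] [ 0.1 -0.5  0.1] 0.0825
```

View pics/s37a.png

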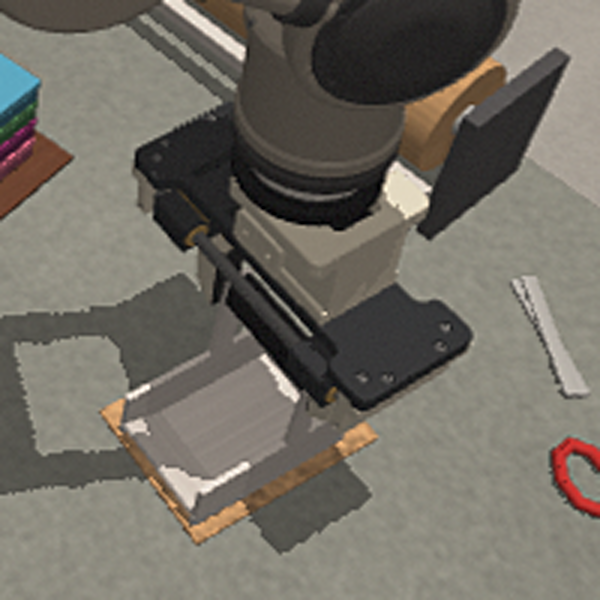

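View pics/w37a.png

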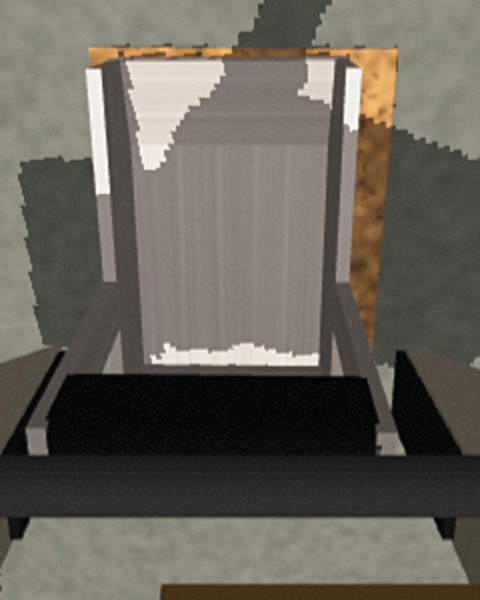

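```bash
python3 - <<'E'
from h import *
q=lambda x,y,z:w('wrist',200+x/2,110+y/2,z)[:2]
m=(q(88,47,.003)+q(397,48,.003))/2; c=m+.07*np.array([np.cos(-.15),np.sin(-.15)])
l,r=q(122,60,.017),q(345,60,.017);lip=(l+r)/2
yaw=np.arctan2(*(r-l)[::-1])-np.pi/2
print('mat',c,'lip',lip,np.linalg.norm(l-r),yaw,'origin',lip+.07*np.array([np.cos(yaw),np.sin(yaw)]))
L=q(98,70,.045);R=q(353,70,.045);print('walls',L,R,np.linalg.norm(L-R),(L+R)/2)
L=q(27,437,.121);R=q(398,440,.121);print('handle near edge',(L+R)/2,np.linalg.norm(L-R))
E
```

```text
mat [ 0.62214058 -0.27437509] lip [ 0.55522686 -0.26658225] 0.0682883273420544 -0.14912483194767612 origin [ 0.62444996 -0.27698234]
walls [ 0.55009791 -0.30174791] [ 0.56024189 -0.23400988] 0.06849336976060365 [ 0.5551699 -0.2678789]
handle near edge [ 0.61785205 -0.27720157] 0.07402577077709148
```

```bash
python3 -m creep '[1,0,0,0,0,1,0,0,0,0,1,0,0,0,0]'; python3 - <<'E'
from h import *
snap('wrist','w38')
crop('wrist','w38a',(160,180,460,410),2.6)
E
python3 st.py
```

```text
time: 51.25
tool_pos: [0.6253, -0.276, 0.1084]
tool_rot: [-3.106, 0.059, 2.99]
contact_force: [0.7, 0.2, -0.4]
opening: 0.0917
51.3 [ 0.6253 -0.276   0.1084] [-3.106   0.0594  2.9903] [-0.2 -0.   0.2] 0.0919
```

View pics/w38a.png

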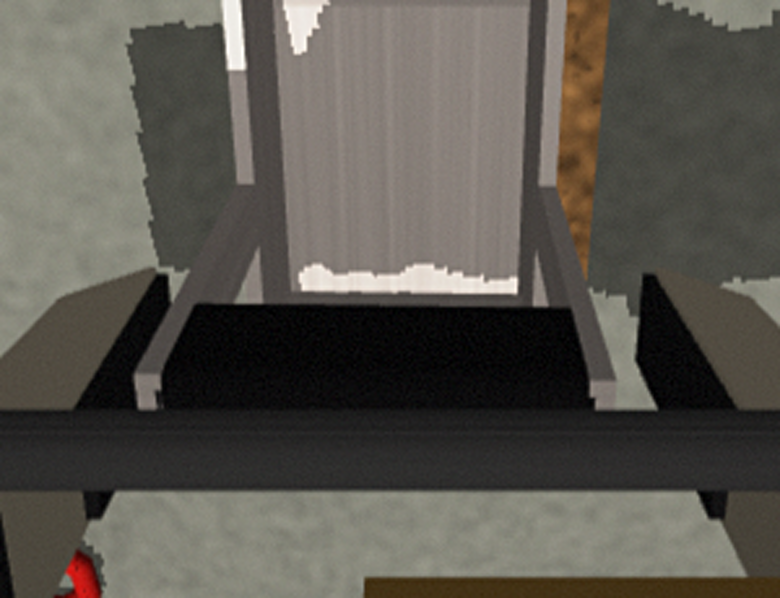

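```bash
python3 -m creep '[1,-0.0005,-0.004,0,0,1,0,0,0,0,1,0,0,0.01,0,1,0,0,0.02,0,1,0,0,0.04,0,1,0,0,0.05,0,1,-0.03,0,0.05,0,1,-0.05,0.02,0.03,0,1,-0.05,0.04,0,0,1,-0.03,0.03,0,0,1,0,0,0,0,1,0,0,0,0]'; python3 st.py;  python3 - <<'E'
from h import *
snap('wrist','w39');snap('side','s39');snap('top','t39')
E
```

```text
time: 52.8
tool_pos: [0.4606, -0.1888, 0.321]
tool_rot: [-3.102, 0.069, 2.99]
contact_force: [1.2, -0.5, 0.1]
opening: 0.0922
52.8 [ 0.4606 -0.1888  0.321 ] [-3.1017  0.0692  2.99  ] [ 1.2 -0.5  0.1] 0.0922
```

View pics/w39.png

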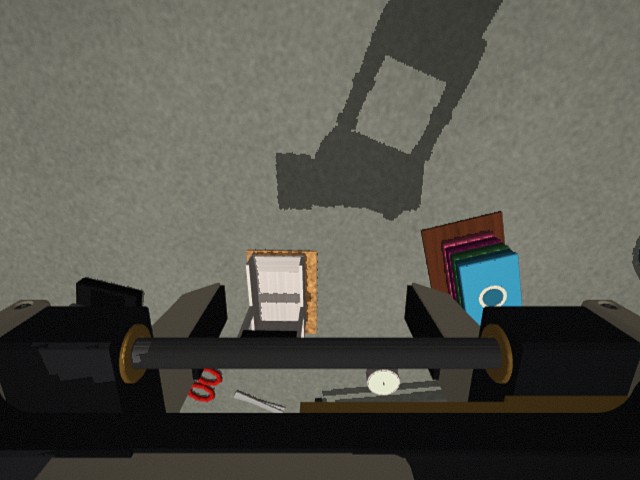

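View pics/s39.png

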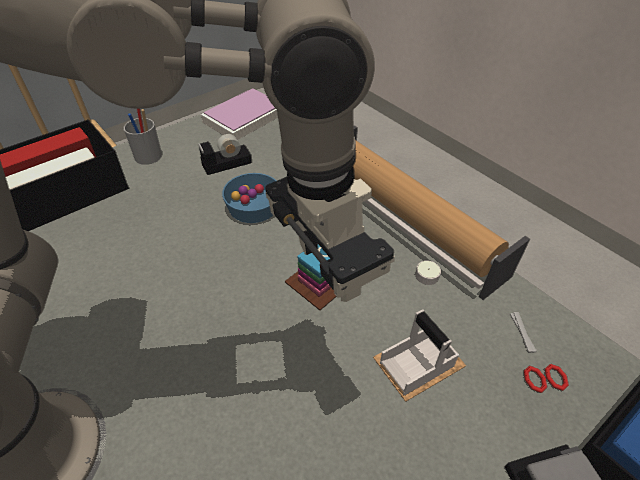

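View pics/t39.png

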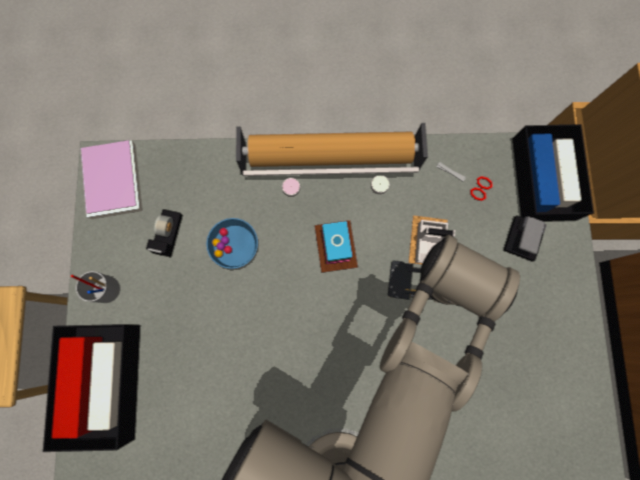

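```bash
python3 -m creep '[1,0.01,0.03,0,0.03,1,0.01,0.04,0,0.04,1,0.01,0.04,0,0.04,1,0.01,0.04,0,0.02,1,0,0.02,0,0,1,0,0,0,0,1,0,0,0,0]'; python3 st.py;  python3 - <<'E'
from h import *
snap('wrist','w40');snap('side','s40')
crop('wrist','w40a',(230,180,410,345),4)
crop('side','s40a',(380,290,480,410),5)
E
```

```text
time: 53.82
tool_pos: [0.5064, -0.0183, 0.3155]
tool_rot: [-3.103, 0.061, 3.119]
contact_force: [-0.2, 1.0, -0.0]
opening: 0.0918
53.825 [ 0.5064 -0.0183  0.3155] [-3.103   0.0609  3.1193] [-0.2  1.  -0. ] 0.0918
```

View pics/w40a.png

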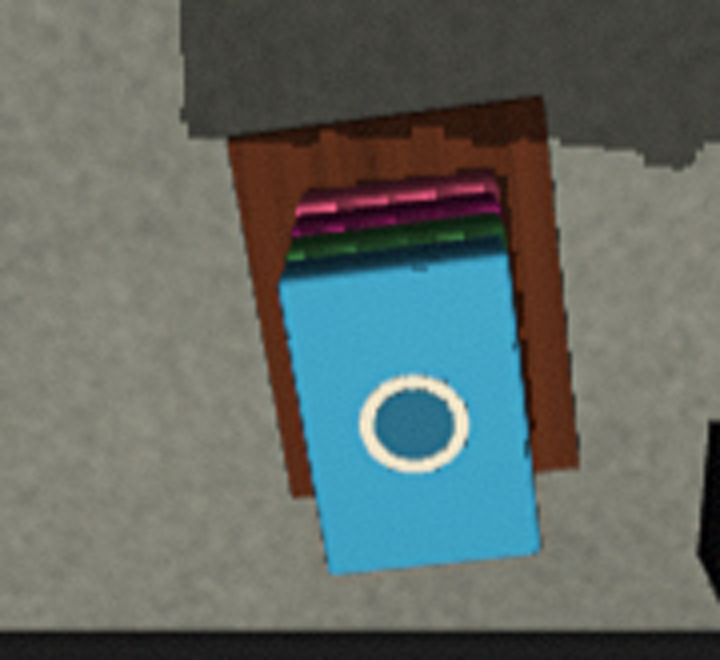

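View pics/s40a.png

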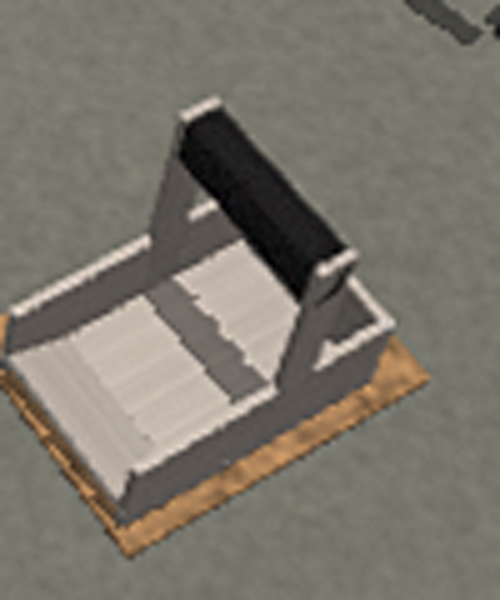

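```bash
python3 - <<'E'
from h import *
q=lambda x,y:(230+x/4,180+y/4)
b,y=rect('wrist',[q(281,280),q(507,252),q(540,552),q(331,575)],.085,.1,.066)
a,_=rect('wrist',[q(228,138),q(543,96),q(579,467),q(292,497)],.005,.1,.066)
c,s=np.cos(.122),np.sin(.122);d=b-a;print('rel',d@[c,s],d@[-s,c])
E
```

```text
c [ 0.6129 -0.0069] yaw 0.119 len [0.0996 0.0991 0.064  0.0645] shortyaw 0.1256
c [ 0.6127 -0.0075] yaw 0.12 len [0.1393 0.1398 0.1047 0.1055] shortyaw 0.1252
rel 0.00030295214172611315 0.0006465158678498118
```

Every check agrees, so I'm handing the job in.

```bash
python3 -c "
from h import *
print(workorder.hand_in())
snap('side','s41')"; python3 st.py
```

```text
the job is handed in; nothing more can be done
None
the job is handed in; nothing more can be done
the job is handed in; nothing more can be done
```

The gift set is made up and handed in at about 54 s. I couldn't take a picture after handing in, so these checks are from just before.

- **Tins:** four were there (pink, purple, green, light blue; no yellow). They are stacked flat on the board. The top tin measures within 1 mm of the board's centre and within about 0.3° of its direction. The edges look flush in the wrist and side views.
- **Sweets:** all six are in the blue dish. The moves can't tilt the tool, so I gripped the handle by its two ends and tipped the scoop against the dish's rim. The dish did not visibly move.
- **Scoop:** it is empty and upright on its mat, about 3.5 mm from the middle. It would not swing upright at the light grip I tried. The first attempt to press it flat jammed on the lip and pushed the arm back about 8 mm. I then set it upright by dragging the lip along the mat.
- **Bystanders:** the candles and the tape dispenser were not touched.
- **Disagreement between readings:** the top and wrist cameras differed by about 4 mm on positions, so I used the wrist camera. The tool also drifted up to 4° off vertical over the run, with no visible effect on the result.
- **Knocked objects:** I saw nothing displaced.

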